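Dip the level gauge of the wash-fluid canister

ROBOT

A 6-joint arm with a two-finger parallel gripper is mounted at the origin on the work surface. World frame = base frame: x ahead of the robot, y to its left, z up, the work surface at z = 0. Lengths are in m, angles in rad, forces in N, time in s.
With the tool pointing down it reaches from about 0.35 to 0.975 m from the base axis. Payload 4.9 kg.
Tool frame: the origin (TCP) lies at the very end of the fingers, on their centre line; the grasp point (between the pads) lies behind it (manip.grip_depth is the z of the grasp point in the tool frame, in m); z points along the fingers, y is the direction in which the jaws open and shut (so a half turn about z gives the same grasp; the last joint's range is limited). The gripper opens to 85 mm and grips with 20 to 120 N. Pads are 22 mm wide; open, the fingers measure 114 mm over their backs; the gripper's body (76 mm by 85 mm) begins 54 mm behind the grasp point. The pads swing forward as they close: fully open they stand 13 mm farther back than shut.
Start: joints at [-1.44, 0.053, 1.613, -0, 1.476, -0.119], TCP at [0.155, -0.606, 0.192] pointing down, gripper open.
Joint ranges: [-3.01, 3.01], [-1.01, 2.22], [0.06, 2.58], [-1.02, 4.17], [0.09, 2.62], [-3.14, 3.14]. Speed limits (rad/s): [2.57, 2.57, 3.14, 3.14, 3.14, 3.14].

INTERFACE

Orientations are given as a unit quaternion [w, x, y, z].
In Python, from plant import state, optics, manip, silhouettes, place_of gives the robot as it stands. The module is installed in compiled form; this text tells all that it offers.
- The arm moves only by the tool jog_arm, never from a script. Its argument "increments" is a list of rows, each an object with "slide": the shift along the tool's x, y, z in mm, a list of three; "rotation": the turn, a rotation vector about the tool's x, y, z in degrees, a list of three. A call has 1 to 20 rows; each row shifts and turns the commanded pose from where the row before left it, along the tool's axes as they then stand; what a row does not reach is not made up. A row lasts 1/12 s, in which the tool goes at most 41.7 mm and 7.16 degrees, less where a joint would pass 70% of its speed; a pose out of reach is approached as far as the arm can. A call with a gripper value outside its range is refused whole. "fingers" is the opening, from 0 (shut) to 1 (fully open), set as the call begins (left out, the last holds). The fingers move at their own pace and stop on an object; the grip force is fixed at half the most. Time passes only in rows, so rows that do not move let the fingers close. It gives the time, the measured TCP pose, the force and the opening at its end, in the units of the state.
- state(): the state, without advancing time (a new reading comes with each control period).
- optics.grab_frame(name): name is "side" or "top"; returns a dict with "frame" (480x640x3 uint8, blue, green, red), "camera_matrix" (3x3 intrinsics, pixels), "R" (3x3) and "t" (3): a world point X has camera coordinates R X + t. Camera axes: x right, y down, z forward; pixel columns grow to the right and rows downward; lengths in m; the calibration is good to about 2 mm. A picture is of the moment at which its call begins. There is no depth.
- manip.job_done(): hands the job in, once; it reports no verdict.
Trained networks look in the newest picture that a camera, given by its name, has taken for a name from the list of things; names that differ only in an ending like _2 or _b are one class to them, and where a whole thing is asked for, a point or a joint stands for the part that bears it (a point fixed in the world has none). Each returns a list of dicts, best first, with "score" (0 to 1); they miss things now and then, are a little off and sometimes report something else, mostly with a low value. They report only what shows in the picture. A call takes as long as a camera call. They do not tell look-alikes from the thing itself.
- silhouettes(thing, camera): "mask" (480x640 bool, what is visible of it) and "bbox" ([left, top, right, bottom] in pixels, round what is visible of it).
- place_of(thing, camera): "uv" ([column, row] in pixels: a listed point, or the origin of a listed thing).
The state is a dict: "time": time; "joint_pos": joint angles; "joint_vel": joint speeds; "joint_efforts": joint torques, N m; "tool_pos": TCP position; "tool_rot": TCP orientation; "contact_force": force on the tool from outside, world axes, zero at the start; "ft_torque": the same for the moment, N m; "gripper_width": opening from 0.0 (shut) to 1.0 (fully open).
Only numpy, scipy, OpenCV 4.12 (cv2) and the standard library are available. Lean on these libraries where they do the work, as an engineer would, in place of code of your own. Each camera call takes 0.05 s, during which the arm holds its last target.

TASK

Pull the plug out of the canister's sloping guide tube and lay it down in the two notches of the raised plug rest. Then take the gauge rod by its handle from its own rest, push it into the guide tube until its collar stops against the tube's mouth, draw it right out and hold it level for reading, its tip over the middle of the light panel and about a hand's breadth above it, touching nothing else. Finish while still holding the rod there; leave all other things where they stand.

Things in the scene. Friction and masses are not known exactly. Their poses are not given: they have to be found in the camera images.
- canister: fixed white plastic canister, 120 (x) x 140 (y) x 150 mm high (carrying handle and cap on top reach 178 mm). Origin under its centre, z up; its guide tube comes out of its +x side, which faces away from the robot, in the canister's xz plane.
- guide_tube: fixed steel guide tube of the canister, outer diameter 28, bore 17, open at the upper end, 112 mm long, bore 107 mm deep. Origin on its axis at the closed lower end; its x axis runs along the tube up and outwards, 40 degrees above level, away from the canister; its y axis is level.
- tube_mouth (a point): centre of the open upper end (rim) of the guide tube, 117 mm above the work surface; axes as the guide tube's (x out of the tube, 40 degrees above level).
- plug_grip (a point): loose grey plastic plug (about 40 g), round, 94 mm long, at first sitting in the guide tube. This point is on its axis at the place to grip; x axis along the plug, out of the tube. Along x from this point: stem of diameter 15.5 from -60 to -26 mm (sits in the tube), flange of diameter 26 from -26 to -22 mm (rests on the rim), grip of diameter 16 from -22 to +34 mm.
- plug_mid (a point): point on the plug's axis 9 mm from plug_grip towards the stem; to lie over the middle of the plug rest. Axes as plug_grip.
- plug_rest: fixed plug rest: dark base 100 x 60 x 6 mm with two aluminium uprights, each 4 mm thick (along x) with a V notch 90 degrees wide (25 mm across at the top), 72 mm apart: at x = -36 and +36 mm. Origin under its middle, z up. The plug lies in both notches along x (either way round), its stem in one and its grip in the other; fingers fit between the uprights. Notch lips reach 87 mm high.
- plug_rest_top (a point): middle between the two notches of the plug rest, 85 mm above the work surface, where the plug's axis runs when it lies home; x axis along the lying plug.
- rod_grip (a point): loose steel gauge rod (about 120 g, round, 181 mm long), lying level on its rest at first. This point is on its axis at the middle of its handle, 75 mm above the work surface at the start. x axis along the rod from tip to handle. Along x from this point: handle of diameter 18 from -40 to +40 mm, collar of diameter 30 from -46 to -40 mm, rod of diameter 11 from -141 (tip, chamfered) to -46 mm.
- rod_tip (a point): tip of the gauge rod, on its axis, 141 mm from rod_grip and 95 mm below the collar; axes as rod_grip.
- rod_collar (a point): centre of the collar's face that looks to the tip (meets the tube's rim), 46 mm from rod_grip; axes as rod_grip.
- rod_rest: fixed rest of the gauge rod: dark base 160 x 60 x 6 mm and two notched uprights 4 mm thick, at x = -85 (under the rod) and x = +32 mm (under the handle's end); lips at most 80 mm high. Origin on the work surface below rod_grip's start, x axis along the lying rod towards its handle, z up.
- panel: fixed light panel for reading, flat box 110 x 110 x 20 mm, black frame with a white top 94 mm square. Origin under its centre, z up.
- panel_top (a point): centre of the light panel's top, 20 mm above the work surface.
- puck_a: bystander: white tube carrier, round, diameter 44, 30 mm high, origin under its centre.
- puck_b: bystander: another such carrier.
- puck_c: bystander: such a carrier with a capped tube standing in it, 92 mm high in all.
- puck_d: bystander: another empty carrier, 30 mm high.
- jar: bystander: closed white-capped jar, diameter 52, 60 mm high, origin under its centre.
- tip_box: bystander: grey box 85 x 125 x 47 mm high with a grid of holes, origin under its centre.
- cap_tray: bystander: small open white tray 90 x 70 x 30 mm high, origin under its centre.
Mind the look-alikes: they are no part of the job. Leave any blue look-alike of the part that bears rod_grip alone.

How it is judged:
On the way, in this order (a step that is already met when the one before it is completed fails the run):
1. the plug lies in both notches of the plug rest, let go (horizontal distance between plug_mid and plug_rest_top below 0.016 m and z of plug_mid in the frame of plug_rest_top between -0.006 and 0.006 m and angle between the x axis of plug_mid and the x axis of plug_rest_top, either way round below 0.15 rad and contact force between plug and the fingers below 0.05 N and linear speed of plug below 0.03 m/s), for 0.2 s.
2. the gauge rod, held, is in the guide tube with its collar against the rim (x of rod_collar in the frame of tube_mouth below 0.004 m and distance between rod_collar and tube_mouth below 0.008 m and angle between the x axis of rod_collar and the x axis of tube_mouth, either way round below 0.12 rad and contact force between rod and the fingers above 1 N), for 0.2 s.
At the end, for the whole second after the job is handed in: Plug let go and at rest in both notches of its rest (within 16 mm, 6 mm in height, 8.5 degrees); gauge rod gripped, still, level within 8 degrees, tip within 30 mm of the middle of the light panel from above and 45 to 140 mm over its top; rod touches nothing else (all of step 1 and angle between rod_tip's own x axis and vertical between 1.43 and 1.71 rad and horizontal distance between rod_tip and panel_top below 0.03 m and z of rod_tip in the frame of panel_top between 0.045 and 0.14 m and contact force between rod and the fingers above 1 N and linear speed of rod below 0.03 m/s and contact force between rod and canister below 0.1 N and contact force between rod and guide_tube below 0.1 N and contact force between rod and plug_rest below 0.1 N and contact force between rod and rod_rest below 0.1 N and contact force between rod and panel below 0.1 N); the arm keeps its last pose, push and grip.
It fails at once if a bystander is moved by more than 20 mm (distance of any of puck_a, puck_b, puck_c, puck_d, jar, tip_box, cap_tray from where it was at the start of the episode above 0.02 m).
It also fails if it takes over 61 s, if anything falls off the work surface, if the arm or the gripper's body presses on something with over 40 N, if the wrist force passes 120 N, or if a joint passes its speed limit or range.

## Working session

There is one attempt and no reset: what is moved stays moved. The work goes in short steps, Python scripts to look and compute and a tool call to move; the robot and the scene stay as the last step left them, time stands still between calls to the robot, and variables do not carry over. Pictures are saved under pics/ and viewed, and the job is handed in when it is done.

Besides the shell and the picture viewer there is one more tool, called as a command line: name --argument value ..., lists and objects as JSON in quotes. jog_arm: Moves the arm, as the interface text tells. Its arguments: {"type":"object","properties":{"increments":{"type":"array","items":{"type":"object","properties":{"slide":{"type":"array","items":{"type":"number"}},"rotation":{"type":"array","items":{"type":"number"}}}}},"fingers":{"type":"number"}},"required":["increments"]}

```bash
mkdir -p pics
python3 - <<'E'
from plant import state, optics, manip, silhouettes, place_of
import cv2, numpy as np
s=state()
print({k:np.round(v,3) for k,v in s.items()}, manip.grip_depth)
for c in ["side","top"]:
    f=optics.grab_frame(c); cv2.imwrite(f"pics/{c}0.png",f["frame"])
    print(c,f["camera_matrix"].round(1).tolist(),(-f["R"].T@f["t"]).round(3),f["R"].round(3).tolist())
    for n in ["canister","guide_tube","tube_mouth","plug_grip","plug_mid","plug_rest","plug_rest_top","rod_grip","rod_tip","rod_collar","rod_rest","panel","panel_top","puck_a","puck_c","jar","tip_box","cap_tray"]:
        print(c,n,[(np.round(d["uv"],1).tolist(),round(float(d["score"]),2)) for d in place_of(n,c)])
E
```

```text
{'time': np.float64(0.0), 'joint_pos': array([-1.44 ,  0.053,  1.614,  0.   ,  1.476, -0.119]), 'joint_vel': array([ 0.   ,  0.001,  0.001, -0.001,  0.001, -0.001]), 'joint_efforts': array([ 2.0000e-03, -3.9368e+01, -3.7017e+01, -0.0000e+00,  7.0000e-03,
        0.0000e+00]), 'tool_pos': array([ 0.154, -0.605,  0.191]), 'tool_rot': array([-0.001,  0.992,  0.125, -0.   ]), 'contact_force': array([0.191, 0.684, 0.5  ]), 'ft_torque': array([ 0.026, -0.011, -0.017]), 'gripper_width': np.float64(1.001)} -0.0187
side [[607.6, 0.0, 316.5], [0.0, 607.6, 245.5], [0.0, 0.0, 1.0]] [ 0.126 -1.069  1.071] [[0.937, -0.349, 0.022], [-0.214, -0.622, -0.753], [0.277, 0.701, -0.657]]
side canister [([234.8, 246.1], 0.88), ([428.2, 308.1], 0.62)]
side guide_tube [([252.0, 228.5], 0.66), ([352.5, 336.9], 0.58), ([365.1, 313.3], 0.47)]
side tube_mouth [([279.9, 196.9], 0.82), ([303.7, 292.3], 0.64)]
side plug_grip [([289.9, 184.8], 0.42)]
side plug_mid [([305.8, 285.7], 0.74), ([283.8, 190.6], 0.57), ([370.2, 326.2], 0.38)]
side plug_rest [([258.9, 185.8], 0.89), ([379.3, 237.4], 0.72), ([369.0, 327.2], 
[... 1399 characters left out ...]
p rod_tip [([234.5, 241.6], 0.65), ([463.4, 298.4], 0.62), ([478.4, 307.7], 0.61)]
top rod_collar [([460.6, 256.4], 0.81), ([497.2, 340.9], 0.56)]
top rod_rest [([453.4, 243.3], 0.74)]
top panel [([355.3, 270.2], 0.69)]
top panel_top [([354.7, 273.3], 0.59)]
top puck_a [([213.1, 192.8], 0.87), ([404.2, 220.0], 0.85), ([361.3, 176.4], 0.66), ([299.9, 156.6], 0.54), ([356.6, 268.1], 0.45)]
top puck_c [([213.1, 192.8], 0.87), ([404.2, 220.0], 0.85), ([361.3, 176.4], 0.66), ([299.9, 156.6], 0.54), ([356.6, 268.1], 0.45)]
top jar [([423.6, 323.3], 0.68), ([236.2, 242.1], 0.3)]
top tip_box [([226.0, 148.4], 0.82), ([424.1, 324.6], 0.74)]
top cap_tray [([253.5, 296.3], 0.72), ([418.3, 155.3], 0.6)]
```

View pics/side0.png

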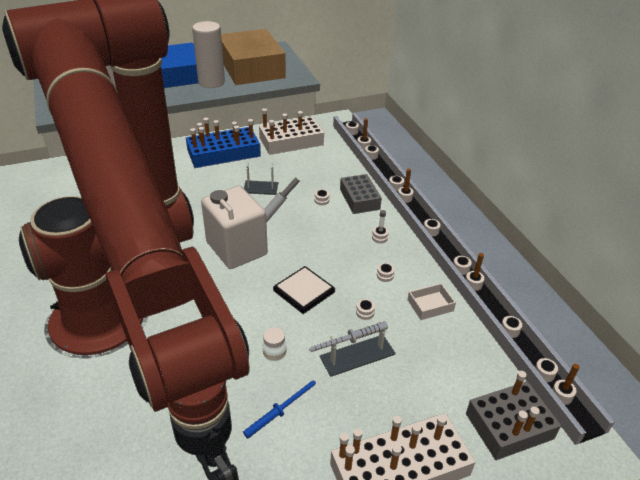

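View pics/top0.png

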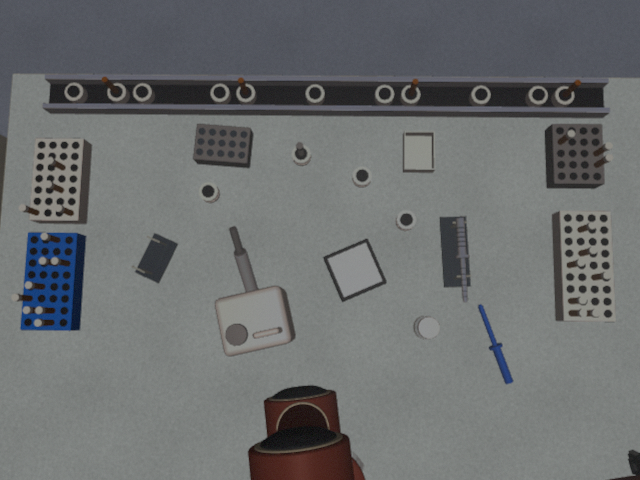

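```bash
cat > h.py <<'E'
import numpy as np, cv2
from plant import state, optics, manip, silhouettes, place_of
from scipy.optimize import least_squares
from scipy.spatial.transform import Rotation as Rn
def proj(f,X):
    X=np.atleast_2d(X); c=X@f["R"].T+f["t"]; p=c@f["camera_matrix"].T
    return p[:,:2]/p[:,2:]
def grab(tag=None):
    F={}
    for c in ["side","top"]:
        F[c]=optics.grab_frame(c)
        if tag: cv2.imwrite(f"pics/{c}{tag}.png",F[c]["frame"])
    return F
def crop(img,x0,y0,x1,y1,k,name,lines=[]):
    a=cv2.resize(img[y0:y1,x0:x1],None,fx=k,fy=k,interpolation=cv2.INTER_CUBIC)
    for col,pts in lines:
        q=((np.asarray(pts)-[x0,y0]+.5)*k).round().astype(int)
        cv2.polylines(a,[q.reshape(-1,1,2)],False,col,1)
    cv2.imwrite(name,a)
def ray(f,uv):
    d=np.linalg.inv(f["camera_matrix"])@np.array([*uv,1.]); C=-f["R"].T@f["t"]; return C,f["R"].T@d
def onz(f,uv,z):
    C,d=ray(f,uv); return C+d*(z-C[2])/d[2]
def tri(obs):
    A=np.zeros((3,3));b=np.zeros(3)
    for f,uv in obs:
        C,d=ray(f,uv);d/=np.linalg.norm(d);P=np.eye(3)-np.outer(d,d);A+=P;b+=P@C
    return np.linalg.solve(A,b)
E
python3 - <<'E'
from h import *
F=grab("1")
s,t=F["side"],F["top"]
for n,a,b,z in [("canister",(234.8,246.1),(260.7,317.4),0),("mouth",(279.9,196.9),(242.8,251.9),.117),("tube0",(252,228.5),(254.6,294.2),.045),("plug_grip",(289.9,184.8),(237.2,241.9),.134),
 ("prest",(258.9,185.8),(155.7,259.9),0),("prt",(261,163.7),(144.9,253.5),.085),("rodgrip",(369,328.6),(461.6,239.3),.075),("tip",(307.4,344.1),(463.4,298.4),.075),("collar",(351.2,336.7),(460.6,256.4),.075),("rrest",(367,352.6),(453.4,243.3),0),("panel_top",(303,285.9),(354.7,273.3),.02)]:
    print(n,tri([(s,a),(t,b)]).round(3),onz(s,a,z).round(3),onz(t,b,z).round(3))
crop(s["frame"],190,150,340,270,5,"pics/c1.png")
crop(t["frame"],130,210,300,370,4,"pics/c2.png")
crop(s["frame"],240,260,420,390,4,"pics/c3.png")
crop(t["frame"],310,190,490,320,4,"pics/c4.png")
E
```

```text
canister [0.371 0.135 0.005] [0.369 0.141 0.   ] [0.375 0.135 0.   ]
mouth [0.508 0.163 0.115] [0.504 0.161 0.117] [0.51  0.162 0.117]
tube0 [0.423 0.145 0.044] [0.42  0.144 0.045] [0.425 0.144 0.045]
plug_grip [0.531 0.169 0.143] [0.538 0.181 0.134] [0.529 0.172 0.134]
prest [0.503 0.377 0.006] [0.507 0.385 0.   ] [0.502 0.38  0.   ]
prt [0.512 0.378 0.082] [0.514 0.373 0.085] [0.508 0.378 0.085]
rodgrip [ 0.551 -0.303  0.08 ] [ 0.557 -0.3    0.075] [ 0.548 -0.303  0.075]
tip [ 0.418 -0.303  0.082] [ 0.417 -0.297  0.075] [ 0.421 -0.305  0.075]
collar [ 0.513 -0.303  0.068] [ 0.511 -0.309  0.075] [ 0.511 -0.301  0.075]
rrest [ 0.553 -0.303 -0.003] [ 0.556 -0.306  0.   ] [ 0.548 -0.301  0.   ]
panel_top [ 0.48  -0.077  0.019] [ 0.484 -0.079  0.02 ] [ 0.476 -0.076  0.02 ]
```

View pics/c1.png

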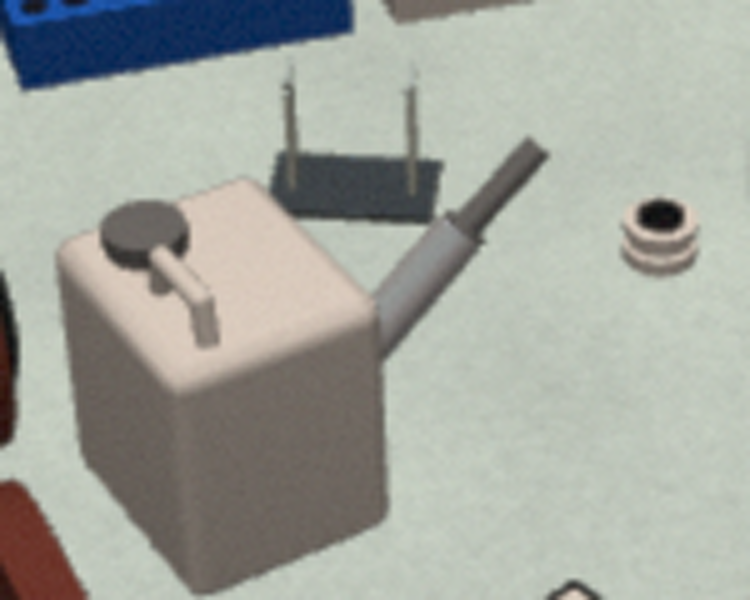

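View pics/c2.png

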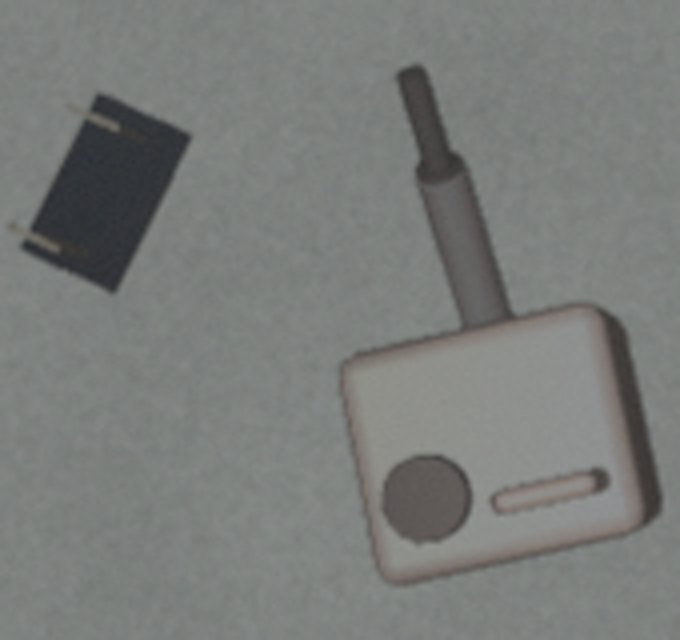

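View pics/c3.png

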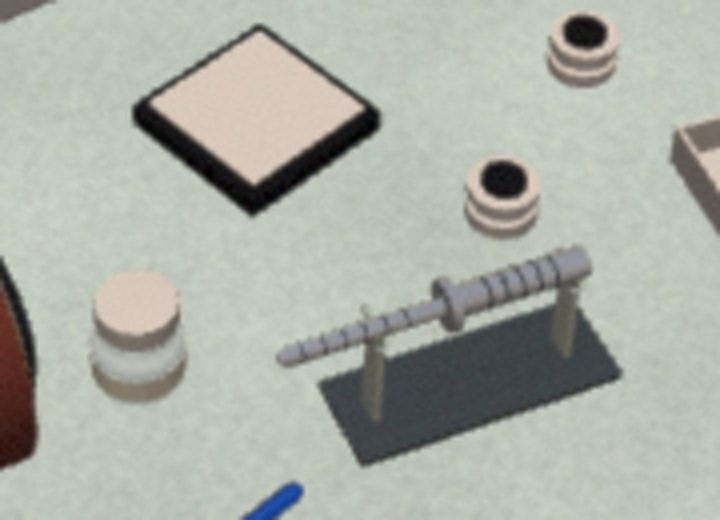

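View pics/c4.png

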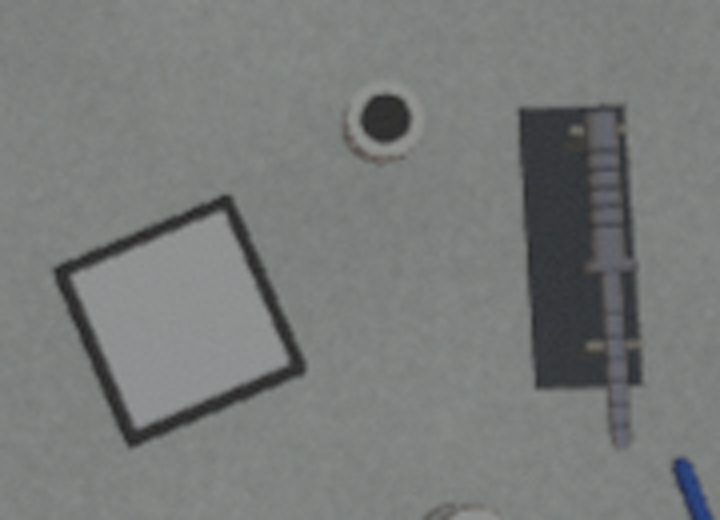

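```bash
cat > fit.py <<'E'
from h import *
import json
def un(k,x0,y0,pts): return [((u+.5)/k-.5+x0,(v+.5)/k-.5+y0) for u,v in pts]
C1=(5,190,150);C2=(4,130,210);C3=(4,240,260);C4=(4,310,190)
F=grab(); s,t=F["side"],F["top"]
def fit(name,model,obs,p0):
    # model(p)-> list of 3d; obs list of (cam, uv)
    r=lambda p: np.concatenate([(proj(F[c],X)[0]-uv) for X,(c,uv) in zip(model(p),obs)])
    q=least_squares(r,p0,loss="soft_l1",f_scale=1.)
    print(name,q.x.round(4),"\n",r(q.x).reshape(-1,2).round(1).tolist()); return q.x
def box(p,loc):
    c,s_=np.cos(p[2]),np.sin(p[2]); return [np.array([p[0]+c*a-s_*b,p[1]+s_*a+c*b,z]) for a,b,z in loc]
def S(k,pts): return [("side",u) for u in un(*k,pts)]
def T(k,pts): return [("top",u) for u in un(*k,pts)]
c40,s40=np.cos(np.radians(40)),np.sin(np.radians(40))
ax=lambda d:(d*c40,0,.117+d*s40)
m=[ax(.060),ax(.002)]
tube=fit("mouth",lambda p:box(p,m+m),S(C1,[(537,147),(465,228)])+T(C2,[(411,73),(442,167)]),[.507,.162,.2])
# plug rest: x axis along uprights
pl=[(.05,.03,.006),(.05,-.03,.006),(-.05,-.03,.006),(-.05,.03,.006),(.05,.03,.006),(-.05,.03,.006),(.05,-.03,0)]
prest=fit("prest",lambda p:box(p,pl),T(C2,[(97,93),(190,135),(115,293),(22,247)])+S(C1,[(443,161),(278,153),(433,222)]),[.505,.378,-.4])
rl=[(.08,.03,.006),(.08,-.03,.006),(-.08,-.03,.006),(-.08,.03,.006),(.08,.03,.006),(.08,-.03,0),(-.08,-.03,0),(-.08,.03,.006)]
rl=[(a,b,z) for a,b,z in rl]
print("rod rest base centre relative to the origin may differ")
rrest=fit("rrest",lambda p:box(p,rl),T(C4,[(519,107),(626,105),(642,384),(536,388)])+S(C3,[(580,305),(620,376),(362,464),(320,383)]),[.55,-.303,0])
d=[(-.141,0,.075),(-.043,0,.075),(.040,0,.075)]
rod=fit("rod",lambda p:box(p,d+d),T(C4,[(622,445),(611,266),(601,107)])+S(C3,[(282,357),(452,303),(586,261)]),[.55,-.303,0])
pn=[(.055,.055,.02),(.055,-.055,.02),(-.055,-.055,.02),(-.055,.055,.02)]
panel=fit("panel",lambda p:box(p,pn+pn),T(C4,[(228,197),(304,370),(132,444),(57,271)])+S(C3,[(260,26),(379,115),(252,201),(135,108)]),[.478,-.077,-.4])
json.dump(dict(tube=list(tube),prest=list(prest),rod=list(rod),panel=list(panel)),open("poses.json","w"))
E
python3 fit.py
```

```text
mouth [0.5107 0.1665 0.2448] 
 [[-0.6, -1.4], [-0.4, -0.6], [0.6, -0.0], [0.3, -0.4]]
prest [ 0.5077  0.3764 -0.4121] 
 [[0.6, -0.8], [0.7, -0.6], [0.1, -0.3], [-0.1, 0.3], [-0.8, -1.0], [-0.7, -1.1], [-0.9, 0.1]]
rod rest base centre relative to the origin may differ
rrest [ 0.5317 -0.3034  0.0443] 
 [[0.6, -0.5], [0.2, -0.8], [0.6, -0.4], [0.3, -0.5], [-2.1, -2.7], [0.1, 0.4], [-0.9, 0.4], [-1.2, -1.6]]
rod [ 0.5573 -0.3031  0.0458] 
 [[0.4, -0.3], [0.3, -1.4], [0.4, 0.2], [-0.7, -0.2], [-0.8, -0.2], [0.1, -0.7]]
panel [ 0.4842 -0.076  -0.2704] 
 [[-28.5, 0.4], [-0.5, -29.3], [29.3, -0.6], [0.6, 28.8], [18.3, 2.7], [-7.2, 12.0], [-21.6, -7.3], [5.8, -16.0]]
```

```bash
cat >> fit.py <<'E'
def ringpts(p,d,r,n=24):
    a=np.array([np.cos(p[2])*c40,np.sin(p[2])*c40,s40]);y=np.array([-np.sin(p[2]),np.cos(p[2]),0]);z=np.cross(a,y)
    o=np.array([p[0],p[1],.117])+a*d
    th=np.linspace(0,2*np.pi,n); return o+r*(np.cos(th)[:,None]*y+np.sin(th)[:,None]*z)
for c,k,nm in [("side",(190,150,340,270,5),"pics/o1.png"),("top",(130,210,300,370,4),"pics/o2.png")]:
    L=[((0,0,255),proj(F[c],ringpts(tube,d,r))) for d,r in [(0,.014),(-.09,.014),(.06,.008),(0,.013)]]
    B=box(prest,[(.05,.03,.006),(.05,-.03,.006),(-.05,-.03,.006),(-.05,.03,.006),(.05,.03,.006)]);L.append(((0,255,0),proj(F[c],np.array(B))))
    for x in(-.036,.036):
        B=box(prest,[(x,-.0125,.087),(x,0,.0745),(x,.0125,.087)]);L.append(((0,255,255),proj(F[c],np.array(B))))
    cx,cy=tube[0]-.139*np.cos(tube[2]),tube[1]-.139*np.sin(tube[2])
    B=box([cx,cy,tube[2]],[(.06,.07,.15),(.06,-.07,.15),(-.06,-.07,.15),(-.06,.07,.15),(.06,.07,.15)]);L.append(((255,0,0),proj(F[c],np.array(B))))
    crop(F[c]["frame"],*k,nm,L)
print("panel",np.mean([onz(t,u,.02) for u in un(*C4,[(228,197),(304,370),(132,444),(57,271)])],axis=0).round(3),np.mean([onz(s,u,.02) for u in un(*C3,[(260,26),(379,115),(252,201),(135,108)])],axis=0).round(3))
E
python3 fit.py | tail -1
```

```text
panel [ 0.484 -0.076  0.02 ] [ 0.484 -0.084  0.02 ]
```

View pics/o1.png

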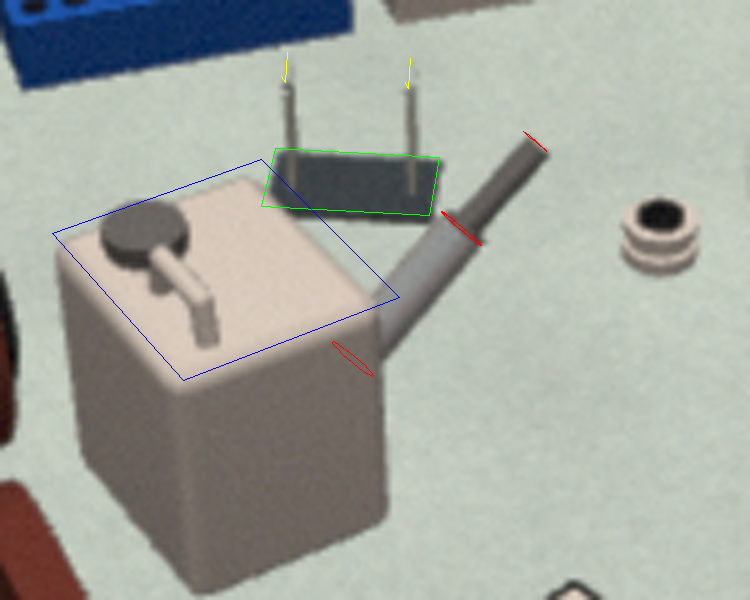

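View pics/o2.png

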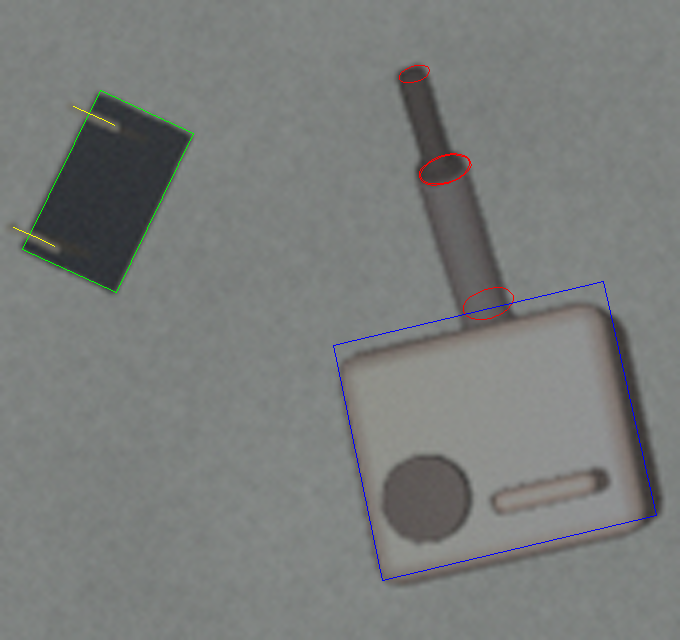

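```bash
cat > plan.py <<'E'
from h import *
import json,sys
P=json.load(open("poses.json"));tube=P["tube"];prest=P["prest"];rod=P["rod"]
GD=-manip.grip_depth
def cur():
    s=state(); q=s["tool_rot"]; return np.array(s["tool_pos"]),Rn.from_quat([q[1],q[2],q[3],q[0]])
def Rt(yaw,pitch): # tool x yaw, pitched up
    c,s_=np.cos(yaw),np.sin(yaw)
    R0=np.array([[c,s_,0],[s_,-c,0],[0,0,-1]])
    return Rn.from_matrix(R0)*Rn.from_rotvec([0,pitch,0])
def plan(pos,R,per=32):
    p,Rc=cur()
    d=Rc.inv().apply(np.asarray(pos)-p)*1000
    rv=(Rc.inv()*R).as_rotvec(degrees=True)
    n=max(1,int(np.ceil(np.linalg.norm(d)/per)));m=max(1,int(np.ceil(np.linalg.norm(rv)/6.5)))
    print("cur",p.round(4),"slide",d.round(1),"rot",rv.round(2),"| first slide n",n,(d/n).round(1),"then rot m",m,(rv/m).round(2))
    d2=R.inv().apply(np.asarray(pos)-p)*1000
    print("   if rotated first: slide",d2.round(1),"n",n,(d2/n).round(1))
def axis(): return np.array([np.cos(tube[2])*np.cos(np.radians(40)),np.sin(tube[2])*np.cos(np.radians(40)),np.sin(np.radians(40))])
M=np.array([tube[0],tube[1],.117])
E
python3 - <<'E'
from plan import *
for w in [(.45,-.25,.30)]: plan(w,Rt(tube[2],0))
p,R=cur();print(R.inv().apply([.06,.33,0])*1000)
E
```

```text
cur [ 0.1545 -0.6056  0.1919] slide [ 374.2 -271.5 -108.1] rot [-0.   -0.    0.29] | first slide n 15 [ 24.9 -18.1  -7.2] then rot m 1 [-0.   -0.    0.29]
   if rotated first: slide [ 372.9 -273.4 -108.1] n 15 [ 24.9 -18.2  -7.2]
[ 1.39725240e+02 -3.04921067e+02  4.98263757e-03]
```

jog_arm --increments '[{"slide": [25, -18, -7.5]}, {"slide": [25, -18, -7.5]}, {"slide": [25, -18, -7.5]}, {"slide": [25, -18, -7.5]}, {"slide": [25, -18, -7.5]}, {"slide": [25, -18, -7.5]}, {"slide": [25, -18, -7.5]}, {"slide": [25, -18, -7.5]}, {"slide": [25, -18, -7.5]}, {"slide": [25, -18, -7.5]}, {"slide": [25, -18, -7.5]}, {"slide": [25, -18, -7.5]}, {"slide": [25, -18, -7.5]}, {"slide": [25, -18, -7.5]}, {"slide": [25, -18, -7.5]}]'

```text
invalid input
```

jog_arm --increments '[{"slide": [14, -30.5, 0]}, {"slide": [14, -30.5, 0]}, {"slide": [14, -30.5, 0]}, {"slide": [14, -30.5, 0]}, {"slide": [14, -30.5, 0]}, {"slide": [14, -30.5, 0]}, {"slide": [14, -30.5, 0]}, {"slide": [14, -30.5, 0]}, {"slide": [14, -30.5, 0]}, {"slide": [14, -30.5, 0]}, {"rotation": [0, 6.5, 0]}, {"rotation": [0, 6.5, 0]}, {"rotation": [0, 6.5, 0]}, {"rotation": [0, 6.5, 0]}, {"rotation": [0, 6.5, 0]}, {"rotation": [0, 6.5, 0]}, {"slide": [0, 0, 0]}, {"slide": [0, 0, 0]}]'

```text
invalid input
```

Run:
```python
from plan import *
R=Rt(tube[2],np.radians(40));a=axis();z=R.apply([0,0,1])
G=M+a*.030+GD*z
print(G,state()["joint_pos"].round(2),state()["time"])
plan(G-.1*z,R); plan(G,R)
```

```text
[0.54466076 0.17497908 0.1219586 ] [-1.44  0.05  1.61  0.    1.48 -0.12] 2.2
cur [ 0.1545 -0.6056  0.1919] slide [ 506.7 -660.2   -6.7] rot [-0.1  40.    0.28] | first slide n 27 [ 18.8 -24.5  -0.2] then rot m 7 [-0.01  5.71  0.04]
   if rotated first: slide [ 389.9 -662.7  318.5] n 27 [ 14.4 -24.5  11.8]
cur [ 0.1545 -0.6056  0.1919] slide [ 571.  -659.9   70. ] rot [-0.1  40.    0.28] | first slide n 28 [ 20.4 -23.6   2.5] then rot m 7 [-0.01  5.71  0.04]
   if rotated first: slide [ 389.9 -662.7  418.5] n 28 [ 13.9 -23.7  14.9]
```

Both keys are probably required in each row.

jog_arm --increments '[{"slide": [25, -18, -7.5], "rotation": [0, 0, 0]}, {"slide": [25, -18, -7.5], "rotation": [0, 0, 0]}, {"slide": [25, -18, -7.5], "rotation": [0, 0, 0]}, {"slide": [25, -18, -7.5], "rotation": [0, 0, 0]}, {"slide": [25, -18, -7.5], "rotation": [0, 0, 0]}, {"slide": [25, -18, -7.5], "rotation": [0, 0, 0]}, {"slide": [25, -18, -7.5], "rotation": [0, 0, 0]}, {"slide": [25, -18, -7.5], "rotation": [0, 0, 0]}, {"slide": [25, -18, -7.5], "rotation": [0, 0, 0]}, {"slide": [25, -18, -7.5], "rotation": [0, 0, 0]}, {"slide": [25, -18, -7.5], "rotation": [0, 0, 0]}, {"slide": [25, -18, -7.5], "rotation": [0, 0, 0]}, {"slide": [25, -18, -7.5], "rotation": [0, 0, 0]}, {"slide": [25, -18, -7.5], "rotation": [0, 0, 0]}, {"slide": [25, -18, -7.5], "rotation": [0, 0, 0]}]'

```text
time: 3.45
tool_pos: [0.4519, -0.2499, 0.305]
tool_rot: [0.0, 0.992, 0.125, 0.0]
contact_force: [0.9, -0.5, -0.2]
gripper_width: 0.996
```

jog_arm --increments '[{"slide": [14, -30.5, 0], "rotation": [0, 0, 0]}, {"slide": [14, -30.5, 0], "rotation": [0, 0, 0]}, {"slide": [14, -30.5, 0], "rotation": [0, 0, 0]}, {"slide": [14, -30.5, 0], "rotation": [0, 0, 0]}, {"slide": [14, -30.5, 0], "rotation": [0, 0, 0]}, {"slide": [14, -30.5, 0], "rotation": [0, 0, 0]}, {"slide": [14, -30.5, 0], "rotation": [0, 0, 0]}, {"slide": [14, -30.5, 0], "rotation": [0, 0, 0]}, {"slide": [14, -30.5, 0], "rotation": [0, 0, 0]}, {"slide": [14, -30.5, 0], "rotation": [0, 0, 0]}, {"slide": [0, 0, 0], "rotation": [0, 6.5, 0]}, {"slide": [0, 0, 0], "rotation": [0, 6.5, 0]}, {"slide": [0, 0, 0], "rotation": [0, 6.5, 0]}, {"slide": [0, 0, 0], "rotation": [0, 6.5, 0]}, {"slide": [0, 0, 0], "rotation": [0, 6.5, 0]}, {"slide": [0, 0, 0], "rotation": [0, 6.5, 0]}, {"slide": [0, 0, 0], "rotation": [0, 1, 0.3]}, {"slide": [0, 0, 0], "rotation": [0, 0, 0]}]'

```text
time: 4.95
tool_pos: [0.5101, 0.0785, 0.3027]
tool_rot: [-0.043, 0.933, 0.114, 0.338]
contact_force: [0.4, -0.3, -0.0]
gripper_width: 0.999
```

Run:
```python
from plan import *
R=Rt(tube[2],np.radians(40));a=axis();z=R.apply([0,0,1])
G=M+a*.030+GD*z
print(G,state()["joint_pos"].round(2),state()["time"])
plan(G-.1*z,R); plan(G,R)
```

```text
[0.54466076 0.17497908 0.1219586 ] [-0.15 -0.82  2.21  0.28  1.12  1.14] 4.95
cur [0.5101 0.0785 0.3027] slide [-72.7 -84.8  75.4] rot [-0.15  0.1  -0.16] | first slide n 5 [-14.5 -17.   15.1] then rot m 1 [-0.15  0.1  -0.16]
   if rotated first: slide [-72.6 -85.2  75.1] n 5 [-14.5 -17.   15. ]
cur [0.5101 0.0785 0.3027] slide [-72.5 -84.6 175.4] rot [-0.15  0.1  -0.16] | first slide n 7 [-10.4 -12.1  25.1] then rot m 1 [-0.15  0.1  -0.16]
   if rotated first: slide [-72.6 -85.2 175.1] n 7 [-10.4 -12.2  25. ]
```

jog_arm --increments '[{"slide": [-14.5, -17, 15], "rotation": [0, 0, 0]}, {"slide": [-14.5, -17, 15], "rotation": [0, 0, 0]}, {"slide": [-14.5, -17, 15], "rotation": [0, 0, 0]}, {"slide": [-14.5, -17, 15], "rotation": [0, 0, 0]}, {"slide": [-14.5, -17, 15], "rotation": [0, 0, 0]}, {"slide": [0, 0, 0], "rotation": [0, 0, 0]}, {"slide": [0, 0, 0], "rotation": [0, 0, 0]}]'

```text
time: 5.53
tool_pos: [0.4836, 0.161, 0.2008]
tool_rot: [-0.044, 0.933, 0.116, 0.338]
contact_force: [-0.3, 0.5, 1.0]
gripper_width: 1.003
```

Run:
```python
from plan import *
F=grab("2")
R=Rt(tube[2],np.radians(40));a=axis();z=R.apply([0,0,1])
G=M+a*.030+GD*z
print(state()["joint_pos"].round(2),state()["time"])
plan(G,R,20)
p,_=cur()
for c,k in [("side",(190,70,350,230,4)),("top",(150,180,300,340,4))]:
    crop(F[c]["frame"],*k,f"pics/p2{c}.png",[((0,0,255),proj(F[c],np.array([p,p+.1*z]))),((0,255,0),proj(F[c],np.array([M,M+.06*a])))])
```

```text
[ 0.12 -0.83  2.37  0.11  0.91  1.41] 5.6333
cur [0.485  0.1598 0.2036] slide [ -5.5   0.  102.1] rot [-0.15 -0.13 -0.05] | first slide n 6 [-0.9  0.  17. ] then rot m 1 [-0.15 -0.13 -0.05]
   if rotated first: slide [ -5.3  -0.3 102.1] n 6 [-0.9 -0.  17. ]
```

View pics/p2side.png

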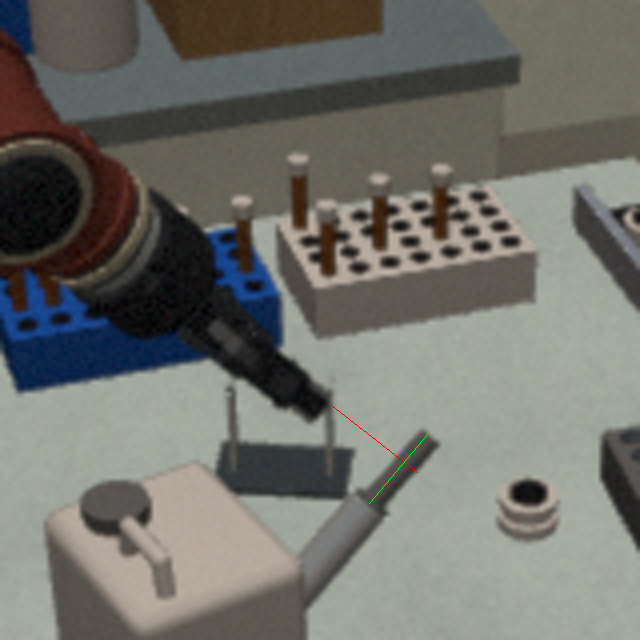

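View pics/p2top.png

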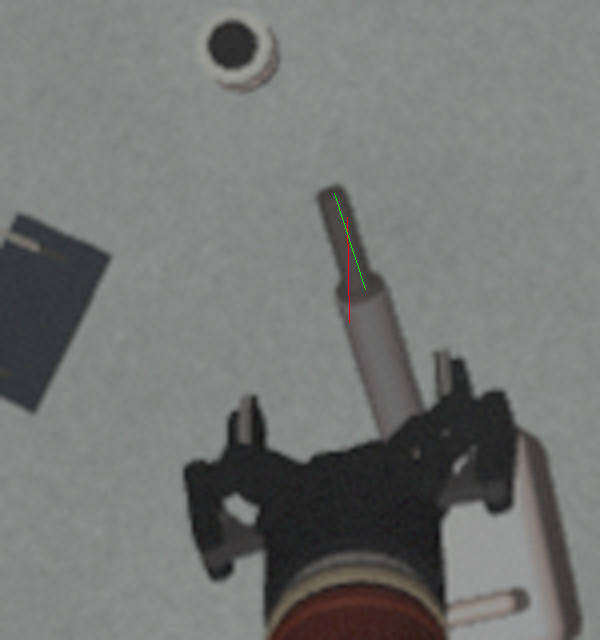

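jog_arm --increments '[{"slide": [-1, 0, 17], "rotation": [0, 0, 0]}, {"slide": [-1, 0, 17], "rotation": [0, 0, 0]}, {"slide": [-1, 0, 17], "rotation": [0, 0, 0]}, {"slide": [-1, 0, 17], "rotation": [0, 0, 0]}, {"slide": [-1, 0, 17], "rotation": [0, 0, 0]}, {"slide": [0, 0, 16], "rotation": [0, 0, 0]}, {"slide": [0, 0, 0], "rotation": [0, 0, 0]}, {"slide": [0, 0, 0], "rotation": [0, 0, 0]}]'

```text
time: 6.3
tool_pos: [0.544, 0.1741, 0.1211]
tool_rot: [-0.043, 0.933, 0.114, 0.339]
contact_force: [0.5, 0.7, 0.6]
gripper_width: 0.999
```

Run:
```python
from plan import *
F=grab("3")
R=Rt(tube[2],np.radians(40));a=axis();z=R.apply([0,0,1])
G=M+a*.030+GD*z
print(state()["joint_pos"].round(2),state()["time"],state()["contact_force"].round(2))
plan(G,R,20)
p,_=cur()
for c,k in [("side",(210,100,340,230,5)),("top",(180,200,300,320,5))]:
    crop(F[c]["frame"],*k,f"pics/p3{c}.png")
```

```text
[ 0.14 -0.51  2.33  0.12  0.63  1.4 ] 6.4 [-0.35 -0.55  0.57]
cur [0.544  0.1745 0.1224] slide [ 0.3 -0.3  0.8] rot [-0.13 -0.15 -0.12] | first slide n 1 [ 0.3 -0.3  0.8] then rot m 1 [-0.13 -0.15 -0.12]
   if rotated first: slide [ 0.3 -0.3  0.8] n 1 [ 0.3 -0.3  0.8]
```

View pics/p3side.png

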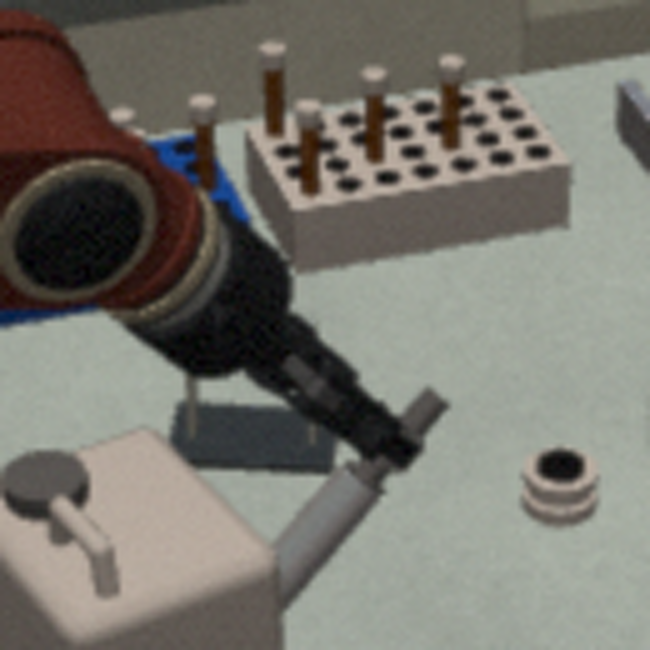

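View pics/p3top.png

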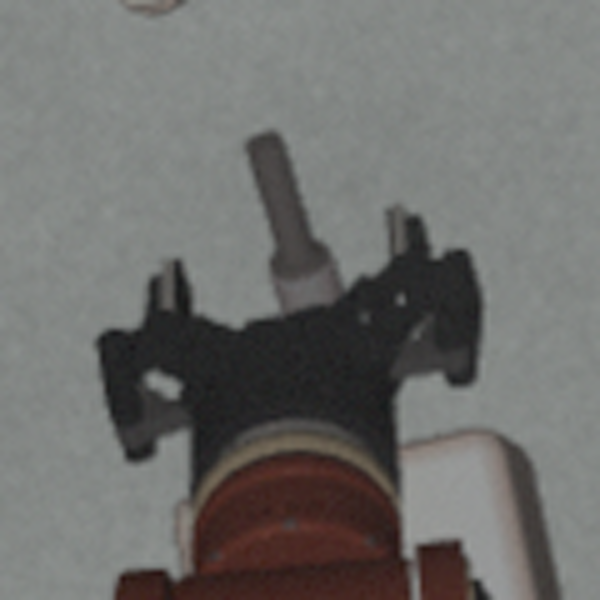

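jog_arm --increments '[{"slide": [0, 0, 0], "rotation": [0, 0, 0]}, {"slide": [0, 0, 0], "rotation": [0, 0, 0]}, {"slide": [0, 0, 0], "rotation": [0, 0, 0]}, {"slide": [0, 0, 0], "rotation": [0, 0, 0]}, {"slide": [0, 0, 0], "rotation": [0, 0, 0]}, {"slide": [0, 0, 0], "rotation": [0, 0, 0]}, {"slide": [0, 0, 0], "rotation": [0, 0, 0]}, {"slide": [0, 0, 0], "rotation": [0, 0, 0]}, {"slide": [0, 0, 0], "rotation": [0, 0, 0]}, {"slide": [0, 0, 0], "rotation": [0, 0, 0]}]' --fingers 0

```text
time: 7.23
tool_pos: [0.5427, 0.175, 0.12]
tool_rot: [-0.043, 0.933, 0.115, 0.339]
contact_force: [0.2, -0.3, 0.5]
gripper_width: -0.005
```

Run:
```python
from plan import *
F=grab("4")
print(state()["contact_force"],state()["gripper_width"])
p,R=cur(); z=R.apply([0,0,1]);g=p-GD*z; a=axis()
for c,k in [("side",(250,140,330,220,8)),("top",(190,200,290,300,6))]:
    crop(F[c]["frame"],*k,f"pics/p4{c}.png",[((0,0,255),proj(F[c],np.array([p,g]))),((0,255,0),proj(F[c],np.array([M,M+a*.06])))])
```

```text
[0.48772291 0.20151491 0.0669702 ] -0.0006238501228332655
```

View pics/p4side.png

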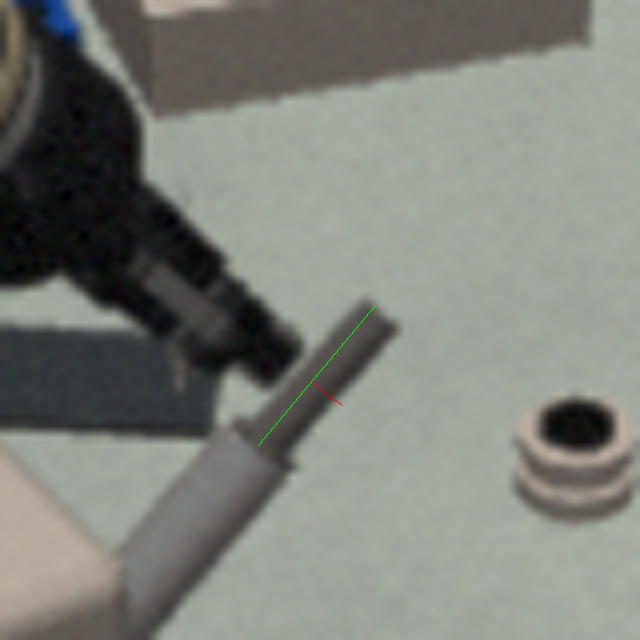

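View pics/p4top.png

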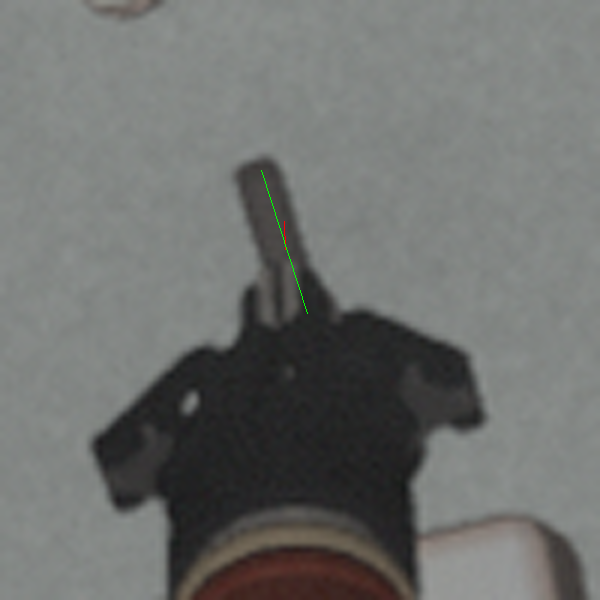

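Run:
```python
from plan import *
F=grab()
p,R=cur(); z=R.apply([0,0,1])
T=tri([(F["side"],(285.7,185.3)),(F["top"],(237.8,244.2))])
print(T,p,R.inv().apply(T-p), proj(F["side"],T),proj(F["top"],T), proj(F["side"],p),proj(F["top"],p))
for d in (0,.01,.02,.03,.04): print(d,proj(F["side"],p-d*z).round(1),proj(F["top"],p-d*z).round(1))
```

```text
[0.52294209 0.1686118  0.14446011] [0.54267401 0.17499054 0.12000533] [-0.00013105  0.00130525 -0.03203674] [[285.78306212 185.29157054]] [[237.77116774 244.30240268]] [[292.20019041 190.11852443]] [[236.87852699 236.33075763]]
0 [[292.2 190.1]] [[236.9 236.3]]
0.01 [[290.1 188.5]] [[237.  238.8]]
0.02 [[288.1 186.9]] [[237.  241.3]]
0.03 [[286.  185.3]] [[237.1 243.9]]
0.04 [[283.9 183.7]] [[237.2 246.5]]
```

jog_arm --increments '[{"slide": [0, 0, -2], "rotation": [0, 0, 0]}, {"slide": [0, 0, 0], "rotation": [0, 0, 0]}, {"slide": [0, 0, 0], "rotation": [0, 0, 0]}, {"slide": [0, 0, 0], "rotation": [0, 0, 0]}, {"slide": [0, 0, 0], "rotation": [0, 0, 0]}, {"slide": [0, 0, 0], "rotation": [0, 0, 0]}, {"slide": [0, 0, 0], "rotation": [0, 0, 0]}, {"slide": [0, 0, 11], "rotation": [0, 0, 0]}, {"slide": [0, 0, 12], "rotation": [0, 0, 0]}, {"slide": [0, 0, 12], "rotation": [0, 0, 0]}, {"slide": [0, 0, 0], "rotation": [0, 0, 0]}, {"slide": [0, 0, 0], "rotation": [0, 0, 0]}]' --fingers 1

```text
time: 8.43
tool_pos: [0.5628, 0.1802, 0.0939]
tool_rot: [-0.043, 0.933, 0.115, 0.338]
contact_force: [-0.7, -0.4, 1.0]
gripper_width: 0.998
```

Run:
```python
from plan import *
F=grab("5")
print(state()["contact_force"],state()["gripper_width"],state()["time"])
p,R=cur(); z=R.apply([0,0,1])
for c,k in [("side",(250,140,330,220,8)),("top",(190,200,290,300,6))]:
    crop(F[c]["frame"],*k,f"pics/p5{c}.png",[((0,0,255),proj(F[c],np.array([p,p-.032*z])))])
```

```text
[0.67844609 0.64943307 0.48585718] 1.0041045430611377 8.5333
```

View pics/p5side.png

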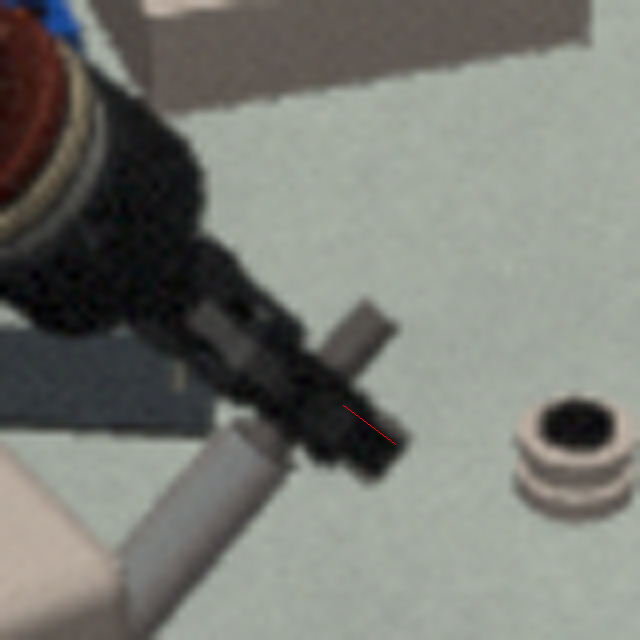

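View pics/p5top.png

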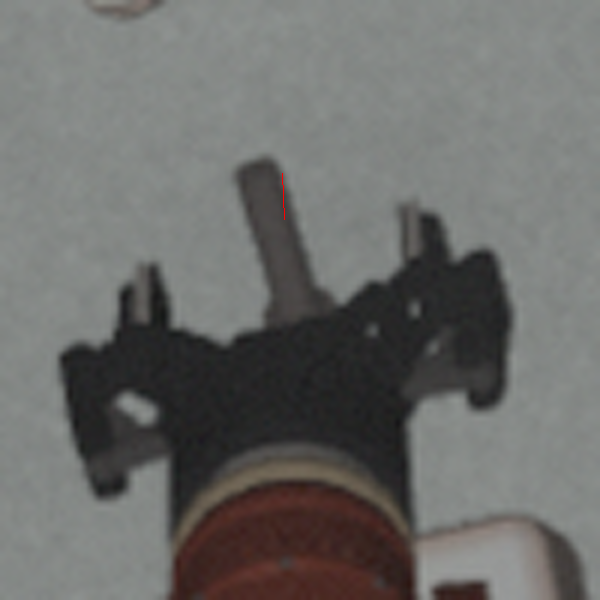

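jog_arm --increments '[{"slide": [0, 0, 0], "rotation": [0, 0, 0]}, {"slide": [0, 0, 0], "rotation": [0, 0, 0]}, {"slide": [0, 0, 0], "rotation": [0, 0, 0]}, {"slide": [0, 0, 0], "rotation": [0, 0, 0]}, {"slide": [0, 0, 0], "rotation": [0, 0, 0]}, {"slide": [0, 0, 0], "rotation": [0, 0, 0]}, {"slide": [0, 0, 0], "rotation": [0, 0, 0]}, {"slide": [0, 0, 0], "rotation": [0, 0, 0]}, {"slide": [0, 0, 0], "rotation": [0, 0, 0]}, {"slide": [0, 0, 0], "rotation": [0, 0, 0]}]' --fingers 0

```text
time: 9.37
tool_pos: [0.5632, 0.1805, 0.0949]
tool_rot: [-0.044, 0.933, 0.115, 0.339]
contact_force: [-2.4, 2.9, 2.2]
gripper_width: 0.164
```

Run:
```python
from plan import *
F=grab("6")
print(state()["contact_force"],state()["gripper_width"],state()["time"])
p,R=cur(); z=R.apply([0,0,1])
crop(F["side"]["frame"],250,140,330,220,8,"pics/p6side.png",[((0,0,255),proj(F["side"],np.array([p,p-.032*z])))])
```

```text
[-2.74331486  2.51392913  3.06945925] 0.1616995881208138 9.4667
```

View pics/p6side.png

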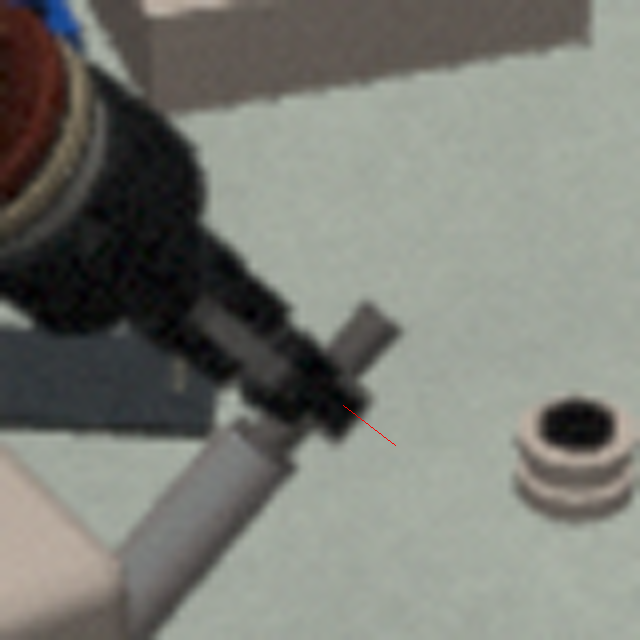

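jog_arm --increments '[{"slide": [4, 0, 0], "rotation": [0, 0, 0]}, {"slide": [8, 0, 0], "rotation": [0, 0, 0]}, {"slide": [12, 0, 0], "rotation": [0, 0, 0]}, {"slide": [16, 0, 0], "rotation": [0, 0, 0]}, {"slide": [20, 0, 0], "rotation": [0, 0, 0]}, {"slide": [20, 0, 0], "rotation": [0, 0, 0]}, {"slide": [0, 0, 0], "rotation": [0, 0, 0]}]'

```text
time: 10.05
tool_pos: [0.6265, 0.1951, 0.1506]
tool_rot: [-0.043, 0.932, 0.115, 0.342]
contact_force: [0.7, 1.3, 0.4]
gripper_width: 0.156
```

Run:
```python
from plan import *
p0=np.array([.5632,.1805,.0949]); R=Rt(tube[2],np.radians(40))
print("axis/TCP in tool frame at grasp",R.inv().apply(M-p0)*1000, "grip along", -R.inv().apply(M-p0)[0]*1000-26)
F=grab("7"); print(state()["contact_force"],state()["gripper_width"],state()["time"],state()["joint_pos"].round(2))
p,Rc=cur(); print(p)
crop(F["side"]["frame"],240,110,360,220,6,"pics/p7side.png")
```

```text
axis/TCP in tool frame at grasp [-27.41055934   0.86279726 -51.84969132] grip along 1.4105593360812492
[-0.61554573  0.64244322 -0.82682254] 0.16385715747113147 10.15 [ 0.16 -0.28  2.13  0.1   0.6   1.43]
[0.62280762 0.19469748 0.14602588]
```

View pics/p7side.png

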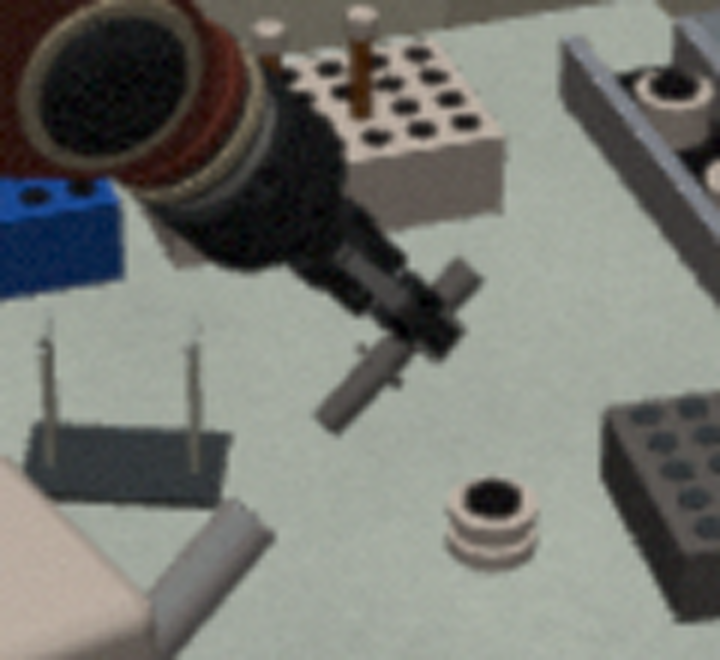

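jog_arm --increments '[{"slide": [13, 0, -15], "rotation": [0, 0, 0]}, {"slide": [13, 0, -15], "rotation": [0, 0, 0]}, {"slide": [13, 0, -15], "rotation": [0, 0, 0]}, {"slide": [0, 0, 0], "rotation": [0, -6.5, 0]}, {"slide": [0, 0, 0], "rotation": [0, -6.5, 0]}, {"slide": [0, 0, 0], "rotation": [0, -6.5, 0]}, {"slide": [0, 0, 0], "rotation": [0, -6.5, 0]}, {"slide": [0, 0, 0], "rotation": [0, -6.5, 0]}, {"slide": [0, 0, 0], "rotation": [0, -6.5, 0]}, {"slide": [0, 0, 0], "rotation": [0, -1, 0]}, {"slide": [0, 0, 0], "rotation": [0, 0, 6.3]}, {"slide": [0, 0, 0], "rotation": [0, 0, 6.3]}, {"slide": [0, 0, 0], "rotation": [0, 0, 6.3]}, {"slide": [0, 0, 0], "rotation": [0, 0, 6.3]}, {"slide": [0, 0, 0], "rotation": [0, 0, 6.3]}, {"slide": [0, 0, 0], "rotation": [0, 0, 6.3]}, {"slide": [0, 0, 0], "rotation": [0, 0, 0]}, {"slide": [0, 0, 0], "rotation": [0, 0, 0]}]'

```text
time: 11.65
tool_pos: [0.6224, 0.1947, 0.2046]
tool_rot: [-0.001, 0.979, -0.204, -0.001]
contact_force: [0.5, 0.3, -0.4]
gripper_width: 0.159
```

```bash
cat > rest.py <<'E'
from plan import *
R=Rt(prest[2],0)
T=np.array([prest[0],prest[1],.085])-R.apply([-.0104,.0009,-.0518])
print(state()["time"],state()["joint_pos"].round(2),T)
plan(T+[0,0,.06],R); plan(T,R)
E
python3 rest.py
```

```text
11.65 [0.19 0.11 1.53 0.   1.5  2.17] [0.51763614 0.3731039  0.0332    ]
cur [0.6224 0.1947 0.2046] slide [-167.  -121.5  112.1] rot [-0.11  0.17  0.06] | first slide n 8 [-20.9 -15.2  14. ] then rot m 1 [-0.11  0.17  0.06]
   if rotated first: slide [-167.4 -121.5  111.4] n 8 [-20.9 -15.2  13.9]
cur [0.6224 0.1947 0.2046] slide [-166.8 -121.4  172.1] rot [-0.11  0.17  0.06] | first slide n 9 [-18.5 -13.5  19.1] then rot m 1 [-0.11  0.17  0.06]
   if rotated first: slide [-167.4 -121.5  171.4] n 9 [-18.6 -13.5  19. ]
```

jog_arm --increments '[{"slide": [-21, -15, 14], "rotation": [0, 0, 0]}, {"slide": [-21, -15, 14], "rotation": [0, 0, 0]}, {"slide": [-21, -15, 14], "rotation": [0, 0, 0]}, {"slide": [-21, -15, 14], "rotation": [0, 0, 0]}, {"slide": [-21, -15, 14], "rotation": [0, 0, 0]}, {"slide": [-21, -15, 14], "rotation": [0, 0, 0]}, {"slide": [-21, -15, 14], "rotation": [0, 0, 0]}, {"slide": [-20, -15, 14], "rotation": [0, 0, 0]}, {"slide": [0, -1, 0], "rotation": [0, 0, 0]}, {"slide": [0, 0, 0], "rotation": [0, 0, 0]}]'

```text
time: 12.48
tool_pos: [0.5174, 0.3735, 0.0927]
tool_rot: [-0.0, 0.979, -0.203, -0.002]
contact_force: [0.2, -0.3, -0.4]
gripper_width: 0.165
```

```bash
cat > seep.py <<'E'
from plan import *
import sys
tag=sys.argv[1]
F=grab(tag)
pl=[(x,0,.085) for x in(-.05,.05)]
def bx(p,loc):
    c,s=np.cos(p[2]),np.sin(p[2]); return np.array([[p[0]+c*a-s*b,p[1]+s*a+c*b,z] for a,b,z in loc])
p,R=cur(); a=R.apply([1,0,0]); g=p+R.apply([-.0014,.0009,-.0518])
for c,k in [("side",(210,110,320,210,7)),("top",(90,200,220,320,6))]:
    crop(F[c]["frame"],*k,f"pics/p{tag}{c}.png",[((0,255,0),proj(F[c],bx(prest,pl))),((0,0,255),proj(F[c],np.array([g-.06*a,g+.034*a])))])
E
python3 rest.py; python3 seep.py 8
```

```text
12.4833 [0.51 0.16 1.67 0.   1.32 2.49] [0.51763614 0.3731039  0.0332    ]
cur [0.5174 0.3735 0.0927] slide [ 0.3  0.3 -0.5] rot [-0.01  0.2   0.14] | first slide n 1 [ 0.3  0.3 -0.5] then rot m 1 [-0.01  0.2   0.14]
   if rotated first: slide [ 0.3  0.3 -0.5] n 1 [ 0.3  0.3 -0.5]
cur [0.5174 0.3735 0.0927] slide [ 0.6  0.3 59.5] rot [-0.01  0.2   0.14] | first slide n 2 [ 0.3  0.2 29.7] then rot m 1 [-0.01  0.2   0.14]
   if rotated first: slide [ 0.3  0.3 59.5] n 2 [ 0.2  0.1 29.7]
```

View pics/p8side.png

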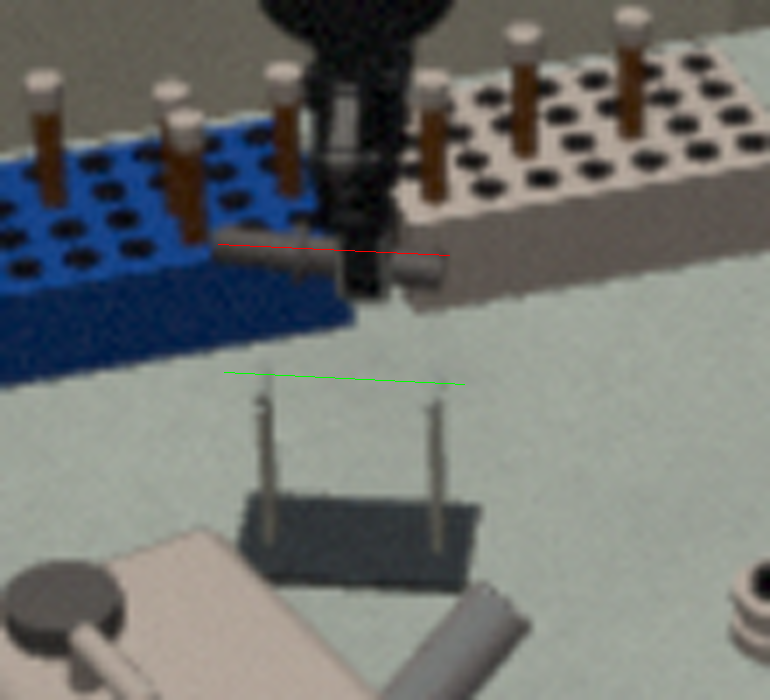

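View pics/p8top.png

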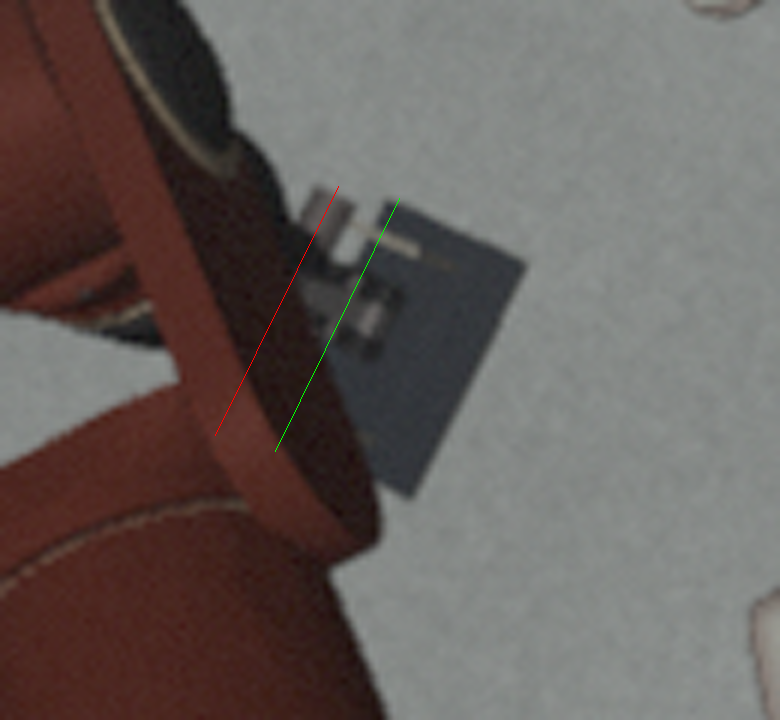

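jog_arm --increments '[{"slide": [0, 0, 20], "rotation": [0, 0, 0]}, {"slide": [0, 0, 16], "rotation": [0, 0, 0]}, {"slide": [0, 0, 8], "rotation": [0, 0, 0]}, {"slide": [0, 0, 5], "rotation": [0, 0, 0]}, {"slide": [0, 0, 4], "rotation": [0, 0, 0]}, {"slide": [0, 0, 3], "rotation": [0, 0, 0]}, {"slide": [0, 0, 0], "rotation": [0, 0, 0]}, {"slide": [0, 0, 0], "rotation": [0, 0, 0]}]'

```text
time: 13.25
tool_pos: [0.5199, 0.3737, 0.0391]
tool_rot: [-0.002, 0.979, -0.206, -0.0]
contact_force: [-0.0, -0.6, -0.6]
gripper_width: 0.163
```

```bash
python3 rest.py; python3 seep.py 9;python3 -c "
from h import *;print(state()['contact_force'])"
```

```text
13.25 [0.51 0.22 1.69 0.   1.22 2.49] [0.51763614 0.3731039  0.0332    ]
cur [0.5199 0.3737 0.0391] slide [ -1.9   1.2 -54.1] rot [-0.2   0.08 -0.11] | first slide n 2 [ -0.9   0.6 -27. ] then rot m 1 [-0.2   0.08 -0.11]
   if rotated first: slide [ -1.8   1.4 -54.1] n 2 [ -0.9   0.7 -27. ]
cur [0.5199 0.3737 0.0391] slide [-1.8  1.4  5.9] rot [-0.2   0.08 -0.11] | first slide n 1 [-1.8  1.4  5.9] then rot m 1 [-0.2   0.08 -0.11]
   if rotated first: slide [-1.8  1.4  5.9] n 1 [-1.8  1.4  5.9]
[ 0.34152318  0.28109877 -0.1535851 ]
```

View pics/p9side.png

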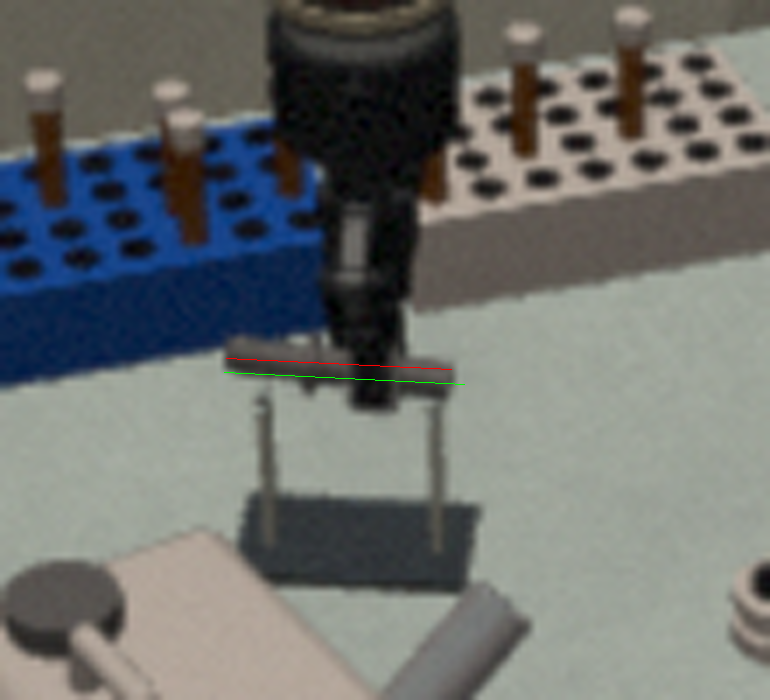

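View pics/p9top.png

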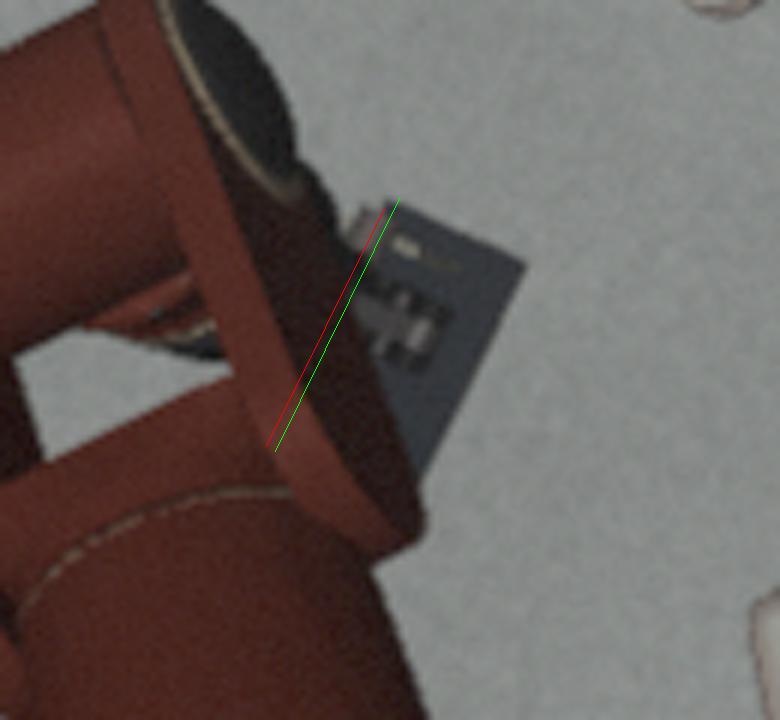

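jog_arm --increments '[{"slide": [0, 0, 2], "rotation": [0, 0, 0]}, {"slide": [0, 0, 2], "rotation": [0, 0, 0]}, {"slide": [0, 0, 0], "rotation": [0, 0, 0]}, {"slide": [0, 0, 0], "rotation": [0, 0, 0]}]'

```text
time: 13.68
tool_pos: [0.5199, 0.3738, 0.0361]
tool_rot: [-0.002, 0.979, -0.205, -0.0]
contact_force: [-2.5, -2.0, 6.2]
gripper_width: 0.162
```

```bash
python3 seep.py 10;python3 -c "
from h import *;print(state()['contact_force'],state()['tool_pos'],state()['gripper_width'])"
```

```text
[-2.00946678 -1.46429645  7.16858019] [0.5199438  0.37376802 0.03614206] 0.16041155127746823
```

View pics/p10side.png

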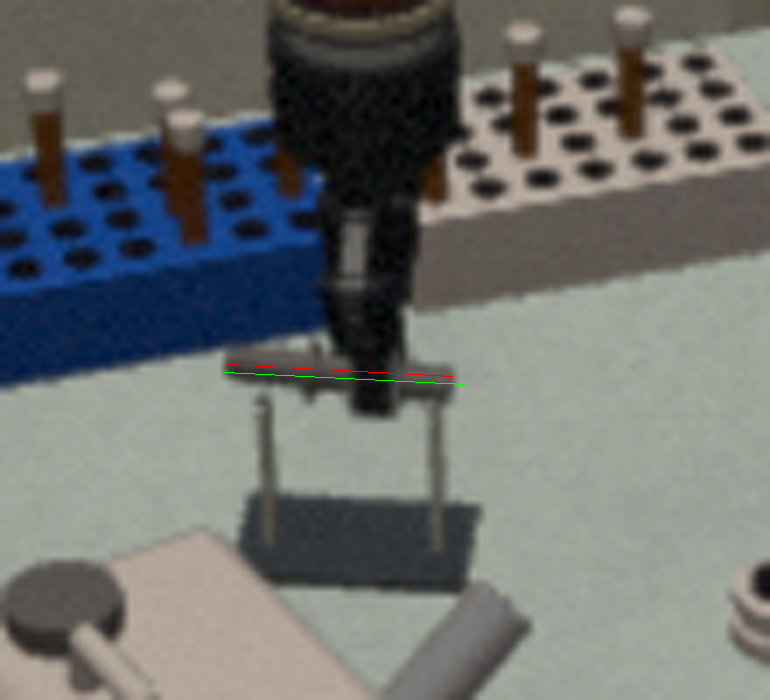

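jog_arm --increments '[{"slide": [-1, 1.5, 0.5], "rotation": [0, 0, 0]}, {"slide": [0, 0, 1.5], "rotation": [0, 0, 0]}, {"slide": [0, 0, 0], "rotation": [0, 0, 0]}, {"slide": [0, 0, 0], "rotation": [0, 0, 0]}]'

```text
time: 14.12
tool_pos: [0.5193, 0.3731, 0.035]
tool_rot: [-0.002, 0.979, -0.205, 0.001]
contact_force: [-2.1, -2.5, 8.9]
gripper_width: 0.161
```

```bash
python3 seep.py 11;python3 -c "
from h import *;print(state()['contact_force'],state()['tool_pos'],state()['gripper_width'])"
```

```text
[-2.2668185  -2.48282126  9.06626111] [0.51929647 0.3731509  0.03495947] 0.16344351824911302
```

View pics/p11side.png

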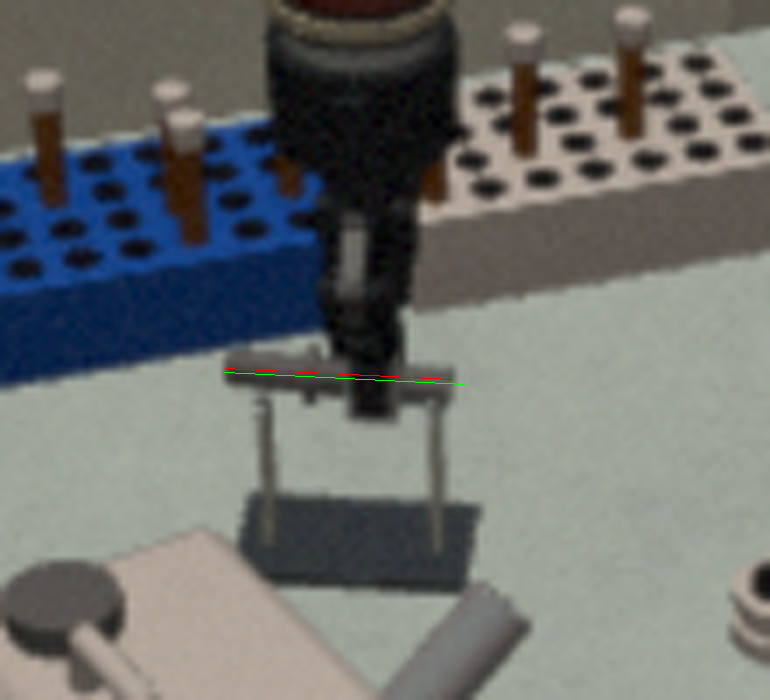

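jog_arm --increments '[{"slide": [0, 2, 0.5], "rotation": [0, 0, 0]}, {"slide": [0, 0, 0.5], "rotation": [0, 0, 0]}, {"slide": [0, 0, 0], "rotation": [0, 0, 0]}, {"slide": [0, 0, 0], "rotation": [0, 0, 0]}]'

```text
time: 14.55
tool_pos: [0.5193, 0.3731, 0.0349]
tool_rot: [-0.004, 0.979, -0.205, 0.002]
contact_force: [-0.8, 3.0, 9.6]
gripper_width: 0.159
```

jog_arm --increments '[{"slide": [0, -1, -1], "rotation": [0, 0, 0]}, {"slide": [0, 0, 0], "rotation": [0, 0, 0]}]'

```text
time: 14.72
tool_pos: [0.5193, 0.3731, 0.0351]
tool_rot: [-0.003, 0.979, -0.205, 0.001]
contact_force: [0.2, 0.8, 7.2]
gripper_width: 0.159
```

jog_arm --increments '[{"slide": [0, 0, 0], "rotation": [0, 0, 0]}, {"slide": [0, 0, 0], "rotation": [0, 0, 0]}, {"slide": [0, 0, 0], "rotation": [0, 0, 0]}, {"slide": [0, 0, 0], "rotation": [0, 0, 0]}, {"slide": [0, 0, 0], "rotation": [0, 0, 0]}, {"slide": [0, 0, 0], "rotation": [0, 0, 0]}]' --fingers 0.6

```text
time: 15.22
tool_pos: [0.5171, 0.3714, 0.0318]
tool_rot: [-0.001, 0.979, -0.206, -0.001]
contact_force: [-0.3, -0.3, -1.2]
gripper_width: 0.602
```

```bash
python3 seep.py 12;python3 -c "
from h import *;print(state()['contact_force'],state()['tool_pos'],state()['gripper_width'])"
```

```text
[0.45135554 0.37292858 0.58307574] [0.51727683 0.37155724 0.03213934] 0.597402648399087
```

View pics/p12side.png

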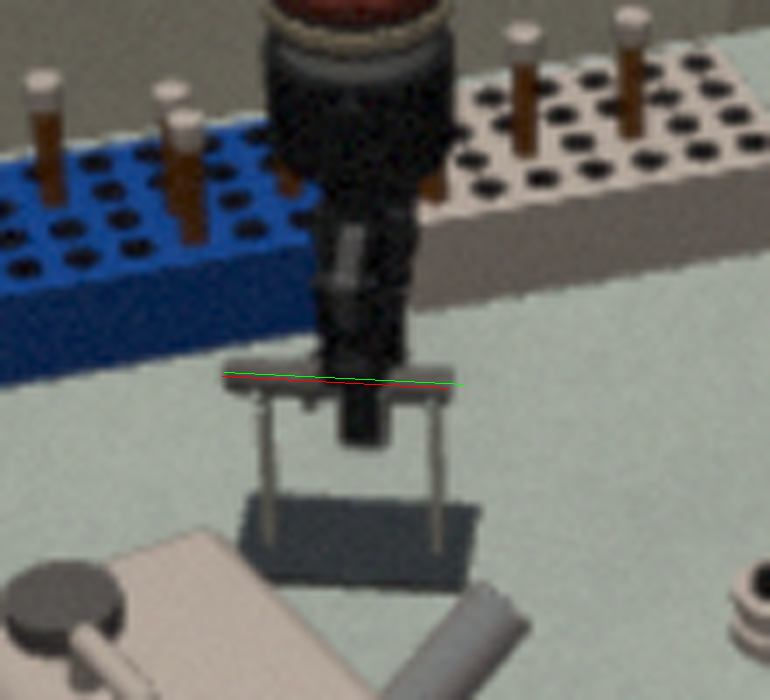

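jog_arm --increments '[{"slide": [0, 0, -8], "rotation": [0, 0, 0]}, {"slide": [0, 0, -15], "rotation": [0, 0, 0]}, {"slide": [0, 0, -25], "rotation": [0, 0, 0]}, {"slide": [0, 0, -25], "rotation": [0, 0, 0]}, {"slide": [0, 0, -25], "rotation": [0, 0, 0]}, {"slide": [0, 0, -25], "rotation": [0, 0, 0]}, {"slide": [0, 0, -25], "rotation": [0, 0, 0]}, {"slide": [0, 0, -25], "rotation": [0, 0, 0]}, {"slide": [0, 0, -25], "rotation": [0, 0, 0]}]'

```text
time: 16.07
tool_pos: [0.5177, 0.3711, 0.2339]
tool_rot: [-0.002, 0.979, -0.205, 0.0]
contact_force: [0.9, 0.9, 0.5]
gripper_width: 0.599
```

```bash
python3 seep.py 13
python3 - <<'E'
from plan import *
F=grab()
s=state();print(s["time"],s["joint_pos"].round(2))
R=Rt(rod[2],0)
T=np.array([rod[0],rod[1],.075])-R.apply([0,0,-.0518])
plan(T+[0,0,.13],R); print(T)
for n in ("plug_mid","plug_grip"):
  for c in F: print(n,c,[(np.round(d["uv"],1).tolist(),round(float(d["score"]),2)) for d in place_of(n,c)])
pr=np.array([prest[0],prest[1],.085]);print({c:proj(F[c],pr).round(1) for c in F})
E
```

```text
16.2667 [0.5  0.06 1.54 0.   1.54 2.49]
cur [0.5182 0.3714 0.2329] slide [307.1 602.2  76.4] rot [ -0.31  -0.09 -26.34] | first slide n 22 [14.  27.4  3.5] then rot m 5 [-0.06 -0.02 -5.27]
   if rotated first: slide [  8.2 675.5  79.7] n 22 [ 0.4 30.7  3.6]
[ 0.55731873 -0.30307394  0.0232    ]
plug_mid side [([305.0, 287.0], 0.54), ([256.7, 164.1], 0.49)]
plug_mid top []
plug_grip side [([260.5, 159.9], 0.67)]
plug_grip top [([145.9, 250.5], 0.58)]
{'side': array([[258.6, 163.5]]), 'top': array([[145.7, 253.5]])}
```

View pics/p13side.png

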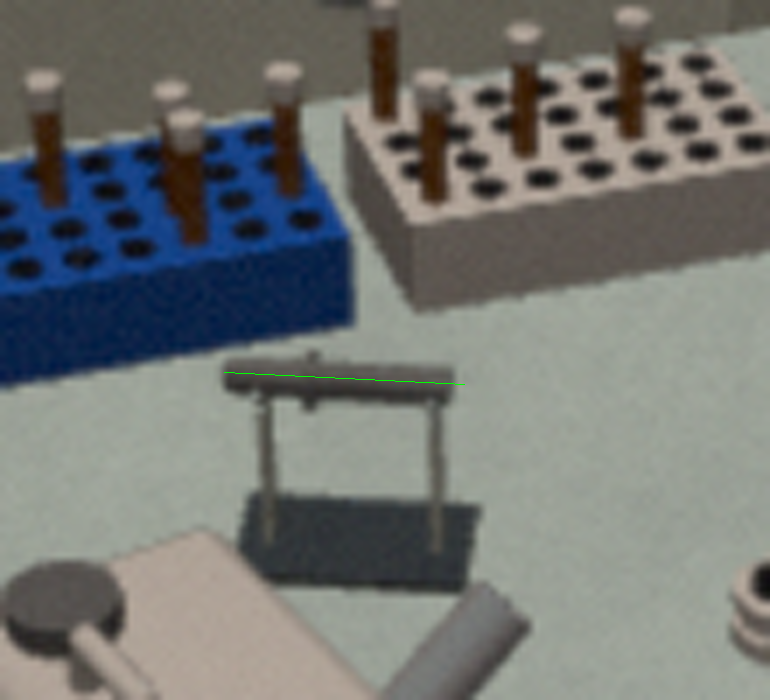

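View pics/p13top.png

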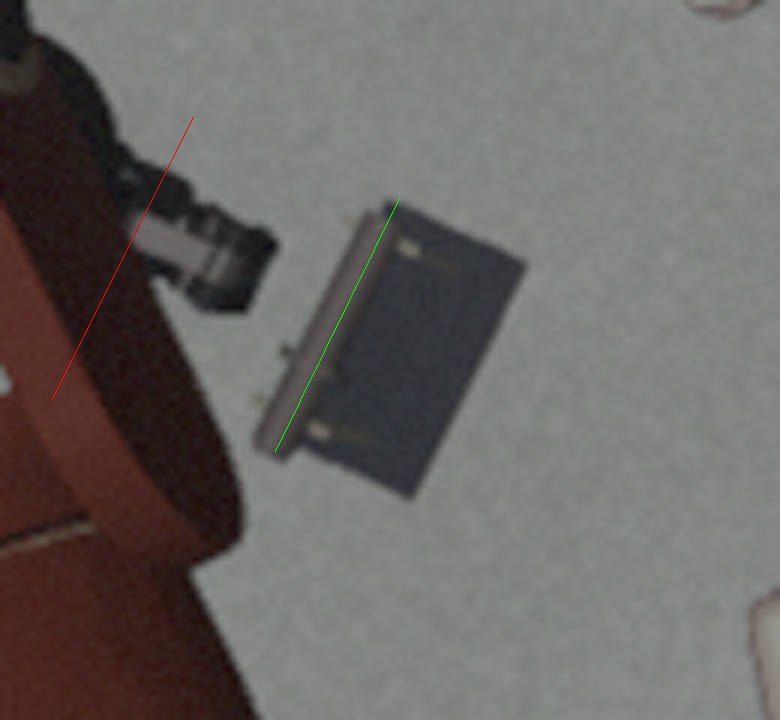

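jog_arm --increments '[{"slide": [0, 0, -4], "rotation": [0, 0, -5.3]}, {"slide": [0, 0, 0], "rotation": [0, 0, -5.3]}, {"slide": [0, 0, 0], "rotation": [0, 0, -5.3]}, {"slide": [0, 0, 0], "rotation": [0, 0, -5.2]}, {"slide": [0, 0, 0], "rotation": [0, 0, -5.2]}, {"slide": [0, 36, 0], "rotation": [0, 0, 0]}, {"slide": [0, 36, 0], "rotation": [0, 0, 0]}, {"slide": [0, 36, 0], "rotation": [0, 0, 0]}, {"slide": [0, 36, 0], "rotation": [0, 0, 0]}, {"slide": [0, 36, 0], "rotation": [0, 0, 0]}, {"slide": [0, 36, 0], "rotation": [0, 0, 0]}, {"slide": [0, 36, 0], "rotation": [0, 0, 0]}, {"slide": [0, 36, 0], "rotation": [0, 0, 0]}, {"slide": [0, 36, 0], "rotation": [0, 0, 0]}, {"slide": [0, 36, 0], "rotation": [0, 0, 0]}, {"slide": [0, 36, 0], "rotation": [0, 0, 0]}, {"slide": [0, 36, 0], "rotation": [0, 0, 0]}, {"slide": [0, 36, 0], "rotation": [0, 0, 0]}, {"slide": [0, 36, 0], "rotation": [0, 0, 0]}, {"slide": [0, 36, 0], "rotation": [0, 0, 0]}]' --fingers 1

```text
time: 18.13
tool_pos: [0.5411, -0.17, 0.2312]
tool_rot: [-0.002, 1.0, 0.022, -0.001]
contact_force: [0.5, 0.8, 0.2]
gripper_width: 0.998
```

jog_arm --increments '[{"slide": [2, 32, 15], "rotation": [0, 0, 0]}, {"slide": [2, 32, 20], "rotation": [0, 0, 0]}, {"slide": [2, 30, 20], "rotation": [0, 0, 0]}, {"slide": [2, 30, 20], "rotation": [0, 0, 0]}, {"slide": [0, 0, 0], "rotation": [0, 0, 0]}, {"slide": [0, 0, 0], "rotation": [0, 0, 0]}]'

```text
time: 18.63
tool_pos: [0.5535, -0.2918, 0.1535]
tool_rot: [-0.004, 1.0, 0.021, -0.003]
contact_force: [-0.4, 0.3, -0.3]
gripper_width: 0.999
```

```bash
cat > rodp.py <<'E'
from plan import *
import sys
s=state();print(s["time"],s["joint_pos"].round(2),s["contact_force"].round(2),s["gripper_width"])
R=Rt(rod[2],0)
T=np.array([rod[0],rod[1],.075])-R.apply([0,0,-.0518])
print(T)
plan(T+[0,0,.08],R); plan(T,R)
F=grab(sys.argv[1])
p,Rc=cur();z=Rc.apply([0,0,1])
a=np.array([np.cos(rod[2]),np.sin(rod[2]),0]);g=np.array([rod[0],rod[1],.075])
for c,k in [("side",(270,240,430,390,5)),("top",(390,180,520,320,5))]:
    crop(F[c]["frame"],*k,f"pics/r{sys.argv[1]}{c}.png",[((0,255,0),proj(F[c],np.array([g-.141*a,g+.04*a]))),((0,0,255),proj(F[c],np.array([p-.032*z,p+.03*z])))])
E
python3 rodp.py 14
```

```text
18.6333 [-0.61  0.09  1.64  0.    1.42  0.92] [-0.43  0.31 -0.29] 0.9988813840576402
[ 0.55731873 -0.30307394  0.0232    ]
cur [ 0.5535 -0.2918  0.1535] slide [ 3.6 11.8 50.1] rot [-0.43  0.33 -0.18] | first slide n 2 [ 1.8  5.9 25.1] then rot m 1 [-0.43  0.33 -0.18]
   if rotated first: slide [ 3.3 11.4 50.3] n 2 [ 1.6  5.7 25.1]
cur [ 0.5535 -0.2918  0.1535] slide [  4.1  12.4 130.1] rot [-0.43  0.33 -0.18] | first slide n 5 [ 0.8  2.5 26. ] then rot m 1 [-0.43  0.33 -0.18]
   if rotated first: slide [  3.3  11.4 130.3] n 5 [ 0.7  2.3 26.1]
```

View pics/r14side.png

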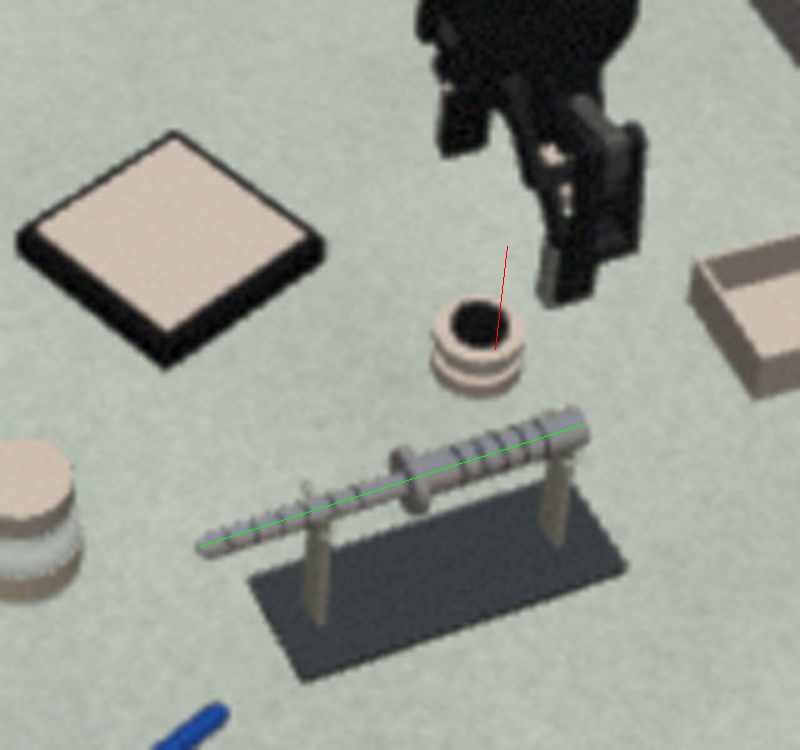

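View pics/r14top.png

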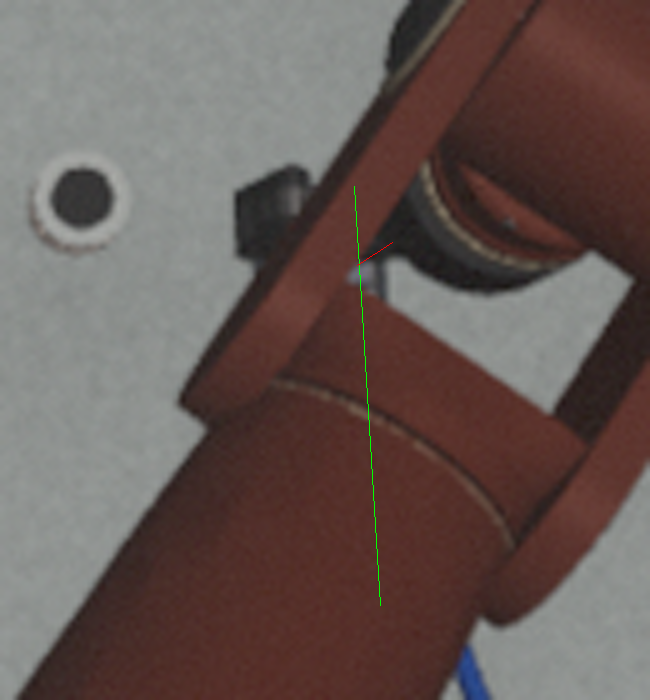

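jog_arm --increments '[{"slide": [2, 6, 10], "rotation": [0, 0, 0]}, {"slide": [1.5, 5.5, 20], "rotation": [0, 0, 0]}, {"slide": [0, 0, 25], "rotation": [0, 0, 0]}, {"slide": [0, 0, 20], "rotation": [0, 0, 0]}, {"slide": [0, 0, 5], "rotation": [0, 0, 0]}, {"slide": [0, 0, 0], "rotation": [0, 0, 0]}, {"slide": [0, 0, 0], "rotation": [0, 0, 0]}]'

```text
time: 19.32
tool_pos: [0.5601, -0.3026, 0.0782]
tool_rot: [-0.001, 1.0, 0.023, 0.0]
contact_force: [0.6, -0.3, 0.2]
gripper_width: 0.995
```

```bash
python3 rodp.py 15
```

```text
19.3167 [-0.61  0.17  1.68  0.    1.29  0.91] [ 0.65 -0.27  0.22] 0.9949909341163936
[ 0.55731873 -0.30307394  0.0232    ]
cur [ 0.5601 -0.3026  0.0782] slide [ -2.7   0.3 -25. ] rot [-0.14 -0.03  0.  ] | first slide n 1 [ -2.7   0.3 -25. ] then rot m 1 [-0.14 -0.03  0.  ]
   if rotated first: slide [ -2.7   0.3 -25. ] n 1 [ -2.7   0.3 -25. ]
cur [ 0.5601 -0.3026  0.0782] slide [-2.8  0.5 55. ] rot [-0.14 -0.03  0.  ] | first slide n 2 [-1.4  0.2 27.5] then rot m 1 [-0.14 -0.03  0.  ]
   if rotated first: slide [-2.7  0.3 55. ] n 2 [-1.4  0.2 27.5]
```

View pics/r15side.png

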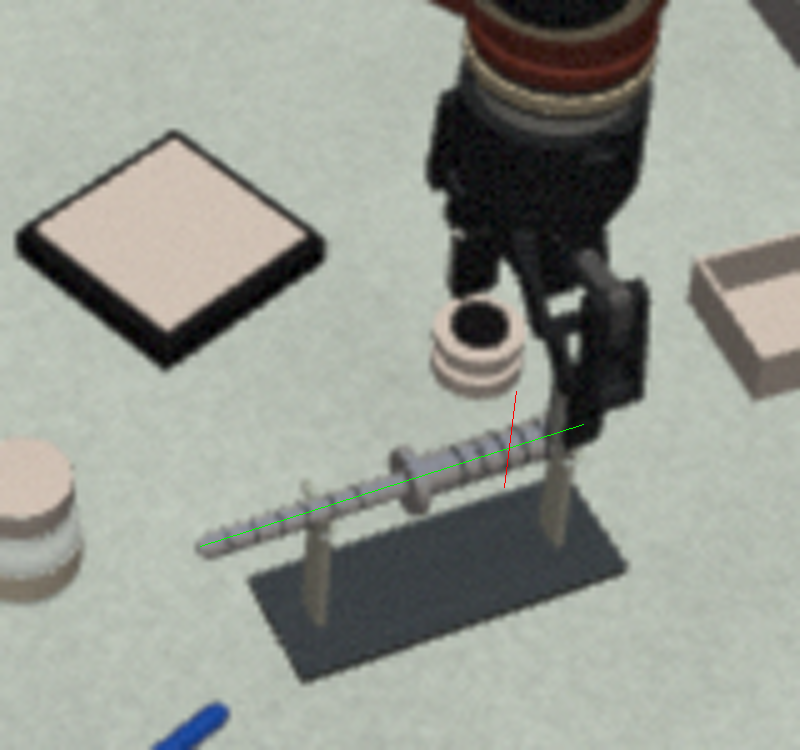

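jog_arm --increments '[{"slide": [-1, 0, 20], "rotation": [0, 0, 0]}, {"slide": [-1, 0, 20], "rotation": [0, 0, 0]}, {"slide": [0, 0, 12], "rotation": [0, 0, 0]}, {"slide": [0, 0, 3], "rotation": [0, 0, 0]}, {"slide": [0, 0, 0], "rotation": [0, 0, 0]}, {"slide": [0, 0, 0], "rotation": [0, 0, 0]}]'

```text
time: 19.92
tool_pos: [0.5581, -0.3032, 0.0234]
tool_rot: [-0.001, 1.0, 0.023, 0.0]
contact_force: [0.6, -0.0, 0.2]
gripper_width: 1.001
```

```bash
python3 rodp.py 16
```

```text
19.9167 [-0.62  0.23  1.71  0.    1.2   0.91] [ 0.6  -0.04  0.19] 1.001133732003824
[ 0.55731873 -0.30307394  0.0232    ]
cur [ 0.5581 -0.3032  0.0234] slide [ -0.7  -0.3 -79.8] rot [-0.13 -0.04 -0.04] | first slide n 3 [ -0.2  -0.1 -26.6] then rot m 1 [-0.13 -0.04 -0.04]
   if rotated first: slide [ -0.7  -0.1 -79.8] n 3 [ -0.2  -0.  -26.6]
cur [ 0.5581 -0.3032  0.0234] slide [-0.7 -0.1  0.2] rot [-0.13 -0.04 -0.04] | first slide n 1 [-0.7 -0.1  0.2] then rot m 1 [-0.13 -0.04 -0.04]
   if rotated first: slide [-0.7 -0.1  0.2] n 1 [-0.7 -0.1  0.2]
```

View pics/r16side.png

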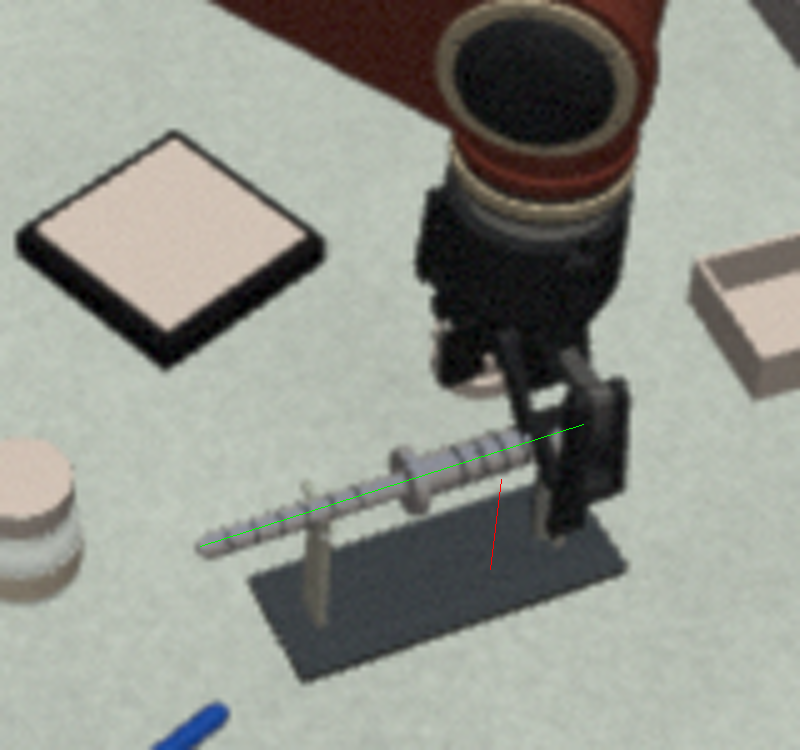

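jog_arm --increments '[{"slide": [0, 0, 0], "rotation": [0, 0, 0]}, {"slide": [0, 0, 0], "rotation": [0, 0, 0]}, {"slide": [0, 0, 0], "rotation": [0, 0, 0]}, {"slide": [0, 0, 0], "rotation": [0, 0, 0]}, {"slide": [0, 0, 0], "rotation": [0, 0, 0]}, {"slide": [0, 0, 0], "rotation": [0, 0, 0]}, {"slide": [0, 0, 0], "rotation": [0, 0, 0]}, {"slide": [0, 0, 0], "rotation": [0, 0, 0]}, {"slide": [0, 0, 0], "rotation": [0, 0, 0]}]' --fingers 0

```text
time: 20.77
tool_pos: [0.5574, -0.3012, 0.0224]
tool_rot: [-0.003, 1.0, 0.023, -0.0]
contact_force: [-1.5, 5.2, 3.5]
gripper_width: 0.189
```

jog_arm --increments '[{"slide": [0, 0, -3], "rotation": [0, 0, 0]}, {"slide": [0, 0, -6], "rotation": [0, 0, 0]}, {"slide": [0, 0, -12], "rotation": [0, 0, 0]}, {"slide": [0, 0, -20], "rotation": [0, 0, 0]}, {"slide": [0, 0, -20], "rotation": [0, 0, 0]}, {"slide": [0, 0, 0], "rotation": [0, 0, 0]}, {"slide": [0, 0, 0], "rotation": [0, 0, 0]}]'

```text
time: 21.35
tool_pos: [0.5586, -0.3041, 0.0856]
tool_rot: [-0.0, 1.0, 0.022, 0.001]
contact_force: [0.3, 0.0, -0.8]
gripper_width: 0.187
```

```bash
cat > held.py <<'E'
from plan import *
import sys
tag=sys.argv[1]; box=list(map(int,sys.argv[2].split(",")));tb=list(map(int,sys.argv[3].split(",")))
OFF=[float(v)/1000 for v in (sys.argv[4] if len(sys.argv)>4 else "0,0,-51.8").split(",")]
s=state();print(s["time"],s["joint_pos"].round(2),s["contact_force"].round(2),s["gripper_width"])
F=grab(tag); p,R=cur(); print(p,R.apply([1,0,0]))
g=p+R.apply(OFF);a=R.apply([1,0,0])
for c,k in [("side",box),("top",tb)]:
    crop(F[c]["frame"],*k,f"pics/h{tag}{c}.png",[((0,0,255),proj(F[c],np.array([g-.141*a,g+.04*a]))),((0,255,0),proj(F[c],np.array([M,M+.05*axis()])))])
    print(c,"tip",proj(F[c],g-.141*a).round(1),"collar",proj(F[c],g-.043*a).round(1),"end",proj(F[c],g+.04*a).round(1))
E
python3 held.py 17 270,240,430,390,5 390,180,520,320,5
```

```text
21.35 [-0.62  0.16  1.68  0.    1.3   0.91] [ 0.25  0.02 -0.79] 0.1868567963527879
[ 0.55680314 -0.30272015  0.08236671] [ 0.99899233  0.04485163 -0.00162907]
side tip [[309.6 329.8]] collar [[353.3 316.4]] end [[388.7 305.6]]
top tip [[471.9 300. ]] collar [[468.8 252. ]] end [[466.3 212. ]]
```

View pics/h17side.png

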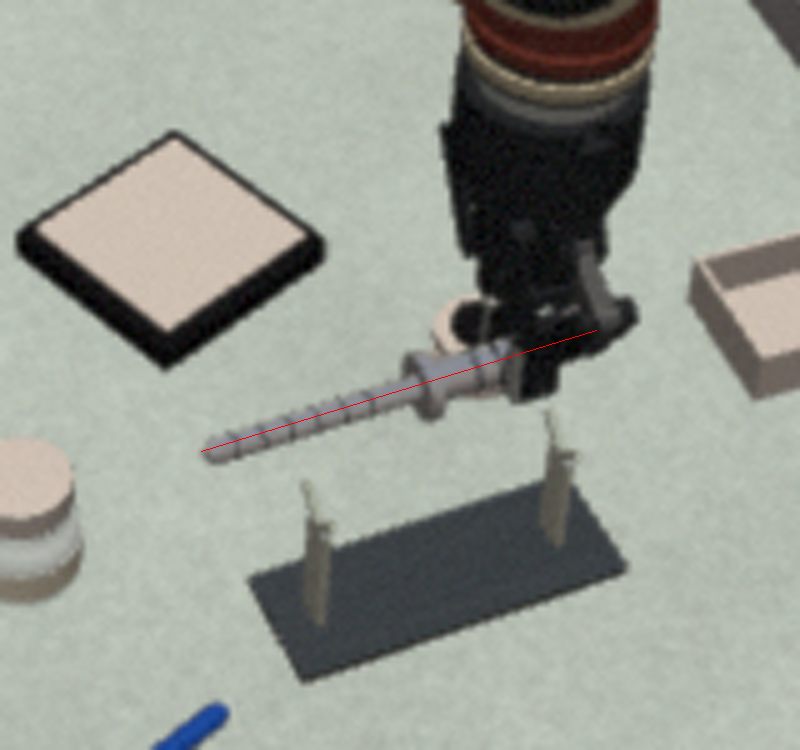

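```bash
cat > ins.py <<'E'
from plan import *
import sys
R=Rt(tube[2],np.radians(40));a=axis()
def tcp(tipd): return M+a*(tipd+.141)-R.apply([0,0,-.0518])
if __name__=="__main__":
    s=state();print(s["time"],s["joint_pos"].round(2),s["contact_force"].round(2))
    for d in map(float,sys.argv[1:]): print(d,tcp(d).round(4)); plan(tcp(d),R)
E
python3 ins.py .04 -.095
```

```text
21.45 [-0.62  0.16  1.68  0.    1.3   0.91] [ 0.43  0.16 -1.65]
0.04 [0.6775 0.2082 0.1937]
cur [ 0.5568 -0.3027  0.0824] slide [ 143.3 -505.4 -109.6] rot [  3.78  39.94 -11.07] | first slide n 17 [  8.4 -29.7  -6.4] then rot m 7 [ 0.54  5.71 -1.58]
   if rotated first: slide [ 256.1 -466.4   69.6] n 17 [ 15.1 -27.4   4.1]
-0.095 [0.5772 0.1831 0.1069]
cur [ 0.5568 -0.3027  0.0824] slide [  42.1 -484.5  -22.7] rot [  3.78  39.94 -11.07] | first slide n 16 [  2.6 -30.3  -1.4] then rot m 7 [ 0.54  5.71 -1.58]
   if rotated first: slide [ 121.1 -466.4   69.6] n 16 [  7.6 -29.1   4.4]
```

jog_arm --increments '[{"slide": [0, 0, -20], "rotation": [0, 0, 0]}, {"slide": [0, -5, -32], "rotation": [0, 0, 0]}, {"slide": [5, -18, -32], "rotation": [0, 0, 0]}, {"slide": [10, -34, -26], "rotation": [0, 0, 0]}, {"slide": [10, -35, 0], "rotation": [0, 0, 0]}, {"slide": [10, -35, 0], "rotation": [0, 0, 0]}, {"slide": [10, -35, 0], "rotation": [0, 0, 0]}, {"slide": [10, -35, 0], "rotation": [0, 0, 0]}, {"slide": [10, -35, 0], "rotation": [0, 0, 0]}, {"slide": [10, -35, 0], "rotation": [0, 0, 0]}, {"slide": [10, -35, 0], "rotation": [0, 0, 0]}, {"slide": [10, -35, 0], "rotation": [0, 0, 0]}, {"slide": [10, -35, 0], "rotation": [0, 0, 0]}, {"slide": [10, -35, 0], "rotation": [0, 0, 0]}, {"slide": [10, -35, 0], "rotation": [0, 0, 0]}, {"slide": [10, -35, 0], "rotation": [0, 0, 0]}, {"slide": [8, -28, 0], "rotation": [0, 0, 0]}, {"slide": [0, 0, 0], "rotation": [0, 0, 0]}]'

```text
time: 22.95
tool_pos: [0.6763, 0.211, 0.1905]
tool_rot: [-0.002, 1.0, 0.025, -0.002]
contact_force: [-0.9, -0.7, -0.2]
gripper_width: 0.185
```

```bash
python3 ins.py .04
```

```text
22.95 [0.2  0.25 1.4  0.01 1.5  1.72] [-0.91 -0.66 -0.17]
0.04 [0.6775 0.2082 0.1937]
cur [0.6763 0.211  0.1905] slide [ 1.1  2.9 -3.2] rot [  3.6   40.07 -10.8 ] | first slide n 1 [ 1.1  2.9 -3.2] then rot m 7 [ 0.51  5.72 -1.54]
   if rotated first: slide [ 2.4  3.1 -2.1] n 1 [ 2.4  3.1 -2.1]
```

jog_arm --increments '[{"slide": [0, 0, -3], "rotation": [0.5, 5.72, -1.54]}, {"slide": [0, 0, 0], "rotation": [0.5, 5.72, -1.54]}, {"slide": [0, 0, 0], "rotation": [0.5, 5.72, -1.54]}, {"slide": [0, 0, 0], "rotation": [0.5, 5.72, -1.54]}, {"slide": [0, 0, 0], "rotation": [0.5, 5.72, -1.54]}, {"slide": [0, 0, 0], "rotation": [0.5, 5.72, -1.54]}, {"slide": [0, 0, 0], "rotation": [0.5, 5.72, -1.54]}, {"slide": [0, 0, 0], "rotation": [0, 0, 0]}, {"slide": [0, 0, 0], "rotation": [0, 0, 0]}]'

```text
time: 23.7
tool_pos: [0.6745, 0.2048, 0.1919]
tool_rot: [-0.039, 0.934, 0.112, 0.337]
contact_force: [0.3, 0.5, -0.4]
gripper_width: 0.187
```

```bash
python3 ins.py .04; python3 held.py 18 250,120,370,220,6 200,170,300,300,6
```

```text
23.7 [ 0.17 -0.19  1.97  0.06  0.67  1.47] [ 0.27  0.53 -0.38]
0.04 [0.6775 0.2082 0.1937]
cur [0.6745 0.2048 0.1919] slide [ 4.  -2.6  1.1] rot [ 0.41  0.33 -0.21] | first slide n 1 [ 4.  -2.6  1.1] then rot m 1 [ 0.41  0.33 -0.21]
   if rotated first: slide [ 4.  -2.5  1.1] n 1 [ 4.  -2.5  1.1]
23.7 [ 0.17 -0.19  1.97  0.06  0.67  1.47] [ 0.27  0.53 -0.38] 0.18690512916600566
[0.67834475 0.20569811 0.19769603] [0.7423719  0.18247701 0.64465968]
side tip [[292.  182.6]] collar [[316.1 153.8]] end [[336.8 129.1]]
top tip [[236.1 235.3]] collar [[223.1 194.1]] end [[211.  156.1]]
```

View pics/h18side.png

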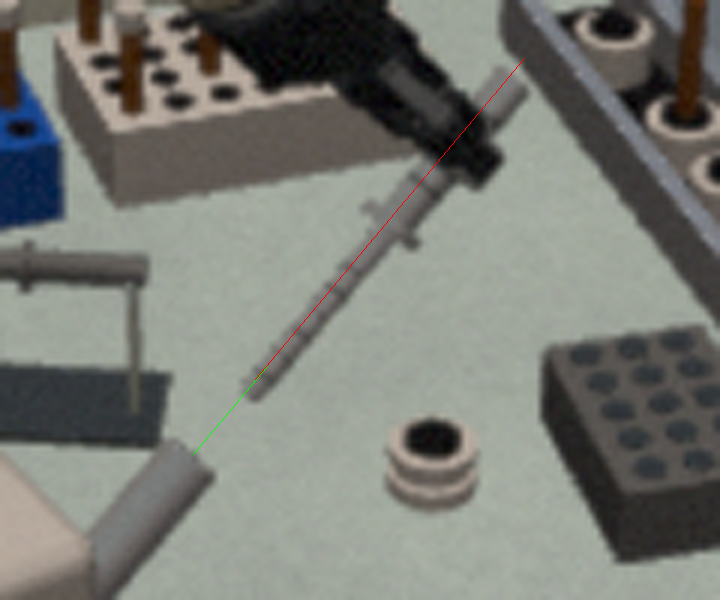

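View pics/h18top.png

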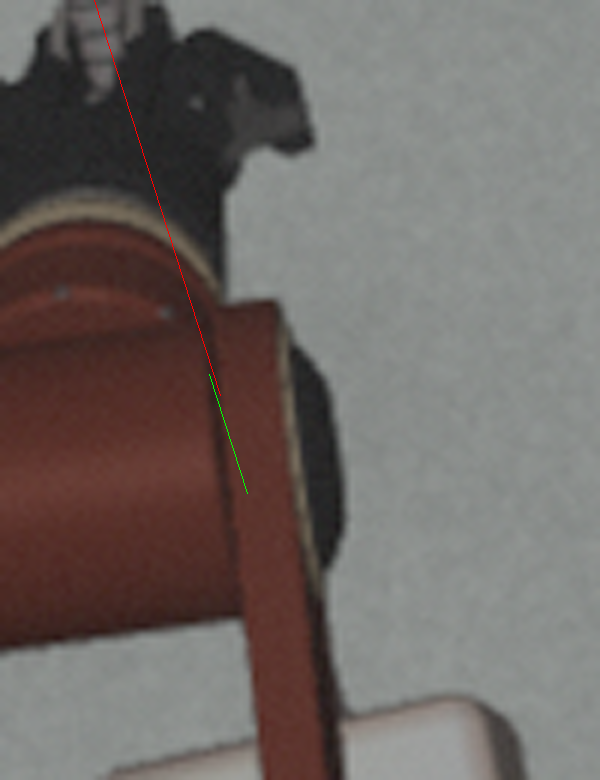

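jog_arm --increments '[{"slide": [0, -2.5, 0], "rotation": [0.3, 0, -0.2]}, {"slide": [0, 0, 0], "rotation": [0, 0, 0]}, {"slide": [0, 0, 0], "rotation": [0, 0, 0]}, {"slide": [0, 0, 0], "rotation": [0, 0, 0]}, {"slide": [0, 0, 0], "rotation": [0, 0, 0]}]'

```text
time: 24.22
tool_pos: [0.677, 0.2084, 0.1968]
tool_rot: [-0.041, 0.932, 0.115, 0.341]
contact_force: [0.1, 0.5, -0.9]
gripper_width: 0.183
```

```bash
python3 ins.py .04; python3 held.py 19 250,120,370,220,6 200,170,300,300,6; python3 ins.py .04
```

```text
24.2167 [ 0.17 -0.19  1.96  0.07  0.67  1.46] [ 0.07  0.53 -0.93]
0.04 [0.6775 0.2082 0.1937]
cur [0.677  0.2084 0.1968] slide [-1.6  0.4  2.7] rot [ 0.09 -0.14  0.07] | first slide n 1 [-1.6  0.4  2.7] then rot m 1 [ 0.09 -0.14  0.07]
   if rotated first: slide [-1.6  0.4  2.7] n 1 [-1.6  0.4  2.7]
24.2167 [ 0.17 -0.19  1.96  0.07  0.67  1.46] [ 0.07  0.53 -0.93] 0.18295352504598827
[0.676653   0.20835589 0.19642558] [0.7415893  0.18653326 0.64439946]
side tip [[291.2 182.7]] collar [[315.2 153.9]] end [[335.8 129.2]]
top tip [[235.3 236.1]] collar [[222. 195.]] end [[209.8 157.1]]
24.3167 [ 0.17 -0.19  1.96  0.07  0.67  1.46] [-0.43 -0.7  -1.42]
0.04 [0.6775 0.2082 0.1937]
cur [0.6767 0.2084 0.1964] slide [-1.2  0.4  2.6] rot [ 0.09 -0.12  0.07] | first slide n 1 [-1.2  0.4  2.6] then rot m 1 [ 0.09 -0.12  0.07]
   if rotated first: slide [-1.2  0.4  2.6] n 1 [-1.2  0.4  2.6]
```

View pics/h19side.png

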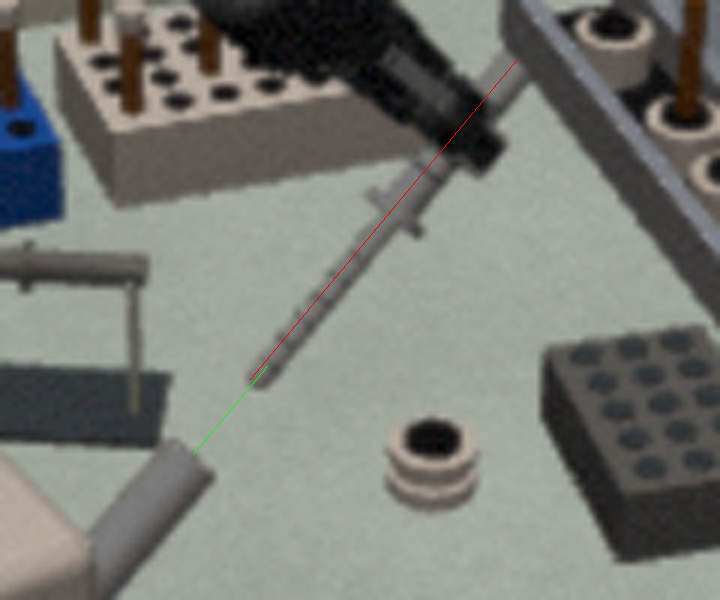

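jog_arm --increments '[{"slide": [-10, 0, 0.5], "rotation": [0, 0, 0]}, {"slide": [-10, 0, 0.5], "rotation": [0, 0, 0]}, {"slide": [-10, 0, 0], "rotation": [0, 0, 0]}, {"slide": [-5, 0, 0], "rotation": [0, 0, 0]}, {"slide": [0, 0, 0], "rotation": [0, 0, 0]}, {"slide": [0, 0, 0], "rotation": [0, 0, 0]}, {"slide": [0, 0, 0], "rotation": [0, 0, 0]}]'

```text
time: 24.9
tool_pos: [0.6515, 0.2019, 0.1736]
tool_rot: [-0.041, 0.932, 0.115, 0.341]
contact_force: [0.8, 0.2, -0.7]
gripper_width: 0.186
```

```bash
python3 held.py 20 260,150,320,210,12 200,190,280,290,6; python3 ins.py .006
```

```text
24.9 [ 0.17 -0.24  2.04  0.08  0.64  1.45] [ 0.8   0.18 -0.74] 0.1862902012858804
[0.65172737 0.20201735 0.17390619] [0.74074704 0.18635091 0.64542015]
side tip [[283.  192.9]] collar [[307.  164.1]] end [[327.4 139.5]]
top tip [[239.7 249.5]] collar [[226.9 209.6]] end [[215. 173.]]
25.0 [ 0.17 -0.24  2.04  0.08  0.64  1.45] [-0.03 -0.41 -0.57]
0.006 [0.6523 0.2019 0.1718]
cur [0.6517 0.202  0.1739] slide [-1.   0.3  1.9] rot [ 0.09 -0.2   0.07] | first slide n 1 [-1.   0.3  1.9] then rot m 1 [ 0.09 -0.2   0.07]
   if rotated first: slide [-1.   0.3  1.9] n 1 [-1.   0.3  1.9]
```

View pics/h20side.png

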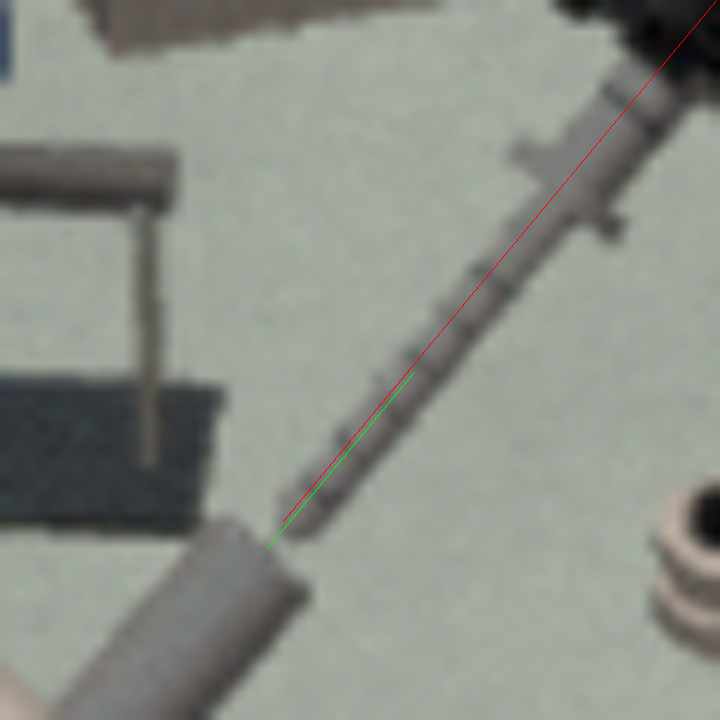

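View pics/h20top.png

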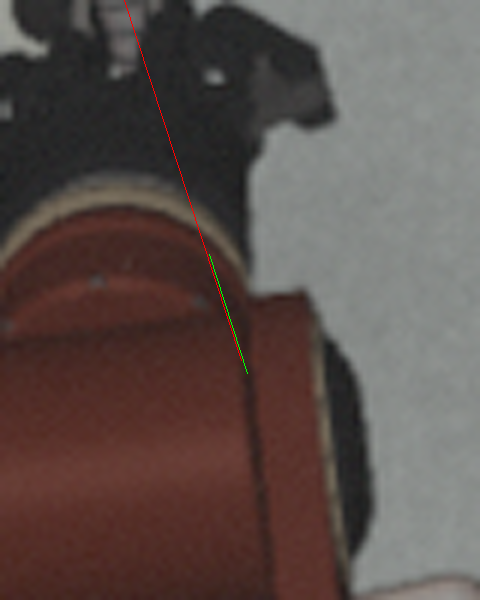

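jog_arm --increments '[{"slide": [-4, -1, 0], "rotation": [0, 0, 0]}, {"slide": [-4, 0, 0], "rotation": [0, 0, 0]}, {"slide": [-4, 0, 0], "rotation": [0, 0, 0]}, {"slide": [-4, 0, 0], "rotation": [0, 0, 0]}, {"slide": [0, 0, 0], "rotation": [0, 0, 0]}, {"slide": [0, 0, 0], "rotation": [0, 0, 0]}]'

```text
time: 25.5
tool_pos: [0.6387, 0.1998, 0.1622]
tool_rot: [-0.041, 0.932, 0.115, 0.34]
contact_force: [0.2, 0.5, -0.6]
gripper_width: 0.185
```

```bash
python3 held.py 21 260,150,320,210,12 200,190,280,290,6; python3 ins.py -.01
```

```text
25.5 [ 0.17 -0.26  2.08  0.08  0.62  1.45] [ 0.23  0.53 -0.64] 0.18492743601931458
[0.63920501 0.19990925 0.16291979] [0.74130255 0.18643818 0.6447568 ]
side tip [[278.8 197.6]] collar [[302.7 168.9]] end [[323.1 144.4]]
top tip [[241.4 256. ]] collar [[228.6 216.7]] end [[217.  180.7]]
25.6 [ 0.17 -0.26  2.08  0.08  0.62  1.45] [ 0.56 -0.97 -0.9 ]
-0.01 [0.6404 0.1989 0.1615]
cur [0.6392 0.1999 0.1629] slide [-0.2  1.3  1.6] rot [ 0.09 -0.15  0.07] | first slide n 1 [-0.2  1.3  1.6] then rot m 1 [ 0.09 -0.15  0.07]
   if rotated first: slide [-0.2  1.3  1.6] n 1 [-0.2  1.3  1.6]
```

View pics/h21side.png

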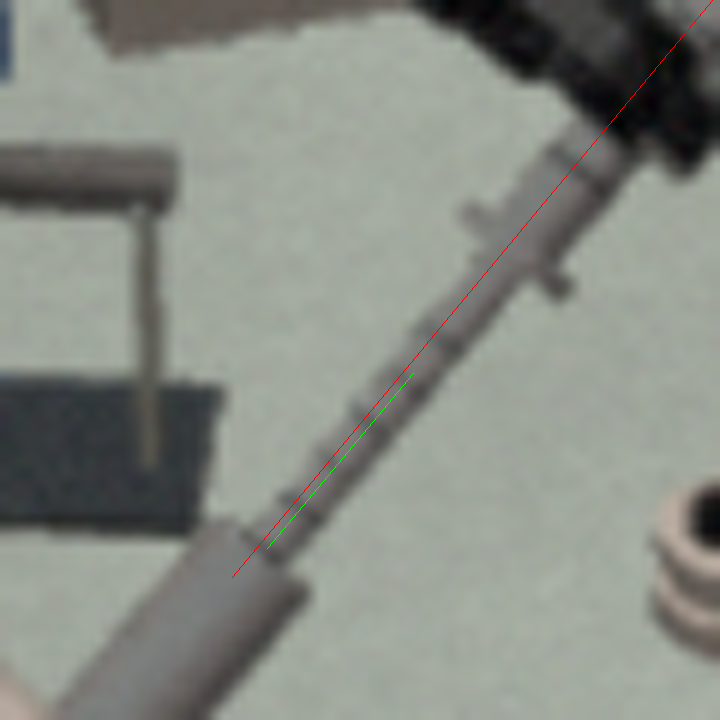

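jog_arm --increments '[{"slide": [-6, 0.4, 0.3], "rotation": [0, 0, 0]}, {"slide": [-6, 0.3, 0.3], "rotation": [0, 0, 0]}, {"slide": [-6, 0.3, 0], "rotation": [0, 0, 0]}, {"slide": [-6, 0, 0], "rotation": [0, 0, 0]}, {"slide": [-6, 0, 0], "rotation": [0, 0, 0]}, {"slide": [0, 0, 0], "rotation": [0, 0, 0]}]'

```text
time: 26.1
tool_pos: [0.6158, 0.1932, 0.1408]
tool_rot: [-0.041, 0.933, 0.115, 0.339]
contact_force: [0.2, 0.3, -1.3]
gripper_width: 0.181
```

```bash
python3 held.py 22 260,150,320,210,12 200,190,280,290,6; python3 ins.py -.04 -.095
```

```text
26.1 [ 0.16 -0.3   2.15  0.09  0.6   1.43] [ 0.15  0.29 -1.28] 0.1812335988345139
[0.61715692 0.19336543 0.14259554] [0.74167242 0.18647371 0.64432102]
side tip [[271.7 206.8]] collar [[295.5 178.2]] end [[315.9 153.7]]
top tip [[245.5 267.3]] collar [[233.2 229.1]] end [[221.9 194. ]]
26.2 [ 0.16 -0.3   2.15  0.09  0.6   1.43] [-0.3   0.07 -0.32]
-0.04 [0.6181 0.1933 0.1422]
cur [0.6172 0.1934 0.1426] slide [0.4 0.3 0.8] rot [ 0.09 -0.11  0.07] | first slide n 1 [0.4 0.3 0.8] then rot m 1 [ 0.09 -0.11  0.07]
   if rotated first: slide [0.4 0.3 0.8] n 1 [0.4 0.3 0.8]
-0.095 [0.5772 0.1831 0.1069]
cur [0.6172 0.1934 0.1426] slide [-54.6   0.2   0.7] rot [ 0.09 -0.11  0.07] | first slide n 2 [-27.3   0.1   0.4] then rot m 1 [ 0.09 -0.11  0.07]
   if rotated first: slide [-54.6   0.3   0.8] n 2 [-27.3   0.1   0.4]
```

View pics/h22side.png

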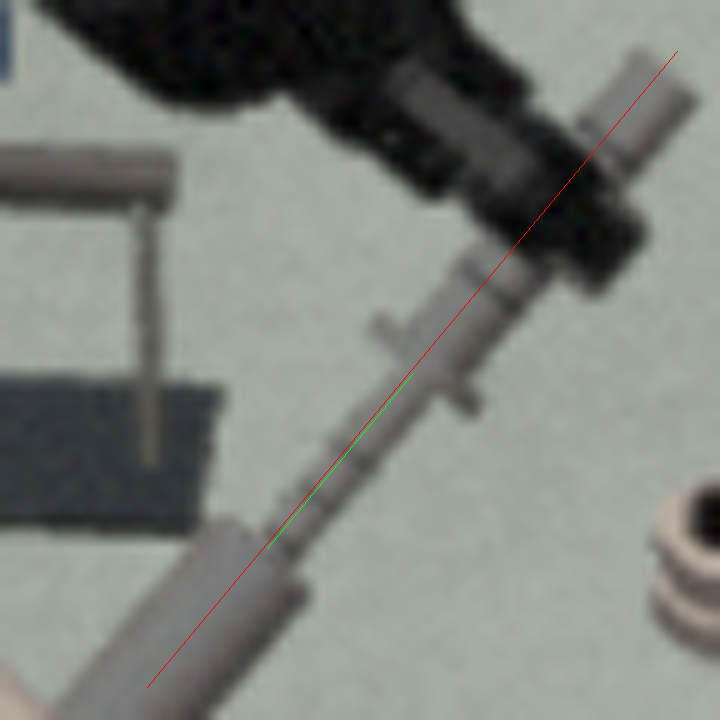

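jog_arm --increments '[{"slide": [-6, -0.5, -0.4], "rotation": [0, 0, 0]}, {"slide": [-6, -0.5, -0.3], "rotation": [0, 0, 0]}, {"slide": [-6, 0, 0], "rotation": [0, 0, 0]}, {"slide": [-6, 0, 0], "rotation": [0, 0, 0]}, {"slide": [-6, 0, 0], "rotation": [0, 0, 0]}, {"slide": [-6, 0, 0], "rotation": [0, 0, 0]}, {"slide": [0, 0, 0], "rotation": [0, 0, 0]}]'

```text
time: 26.78
tool_pos: [0.5885, 0.1873, 0.1183]
tool_rot: [-0.041, 0.933, 0.115, 0.339]
contact_force: [-0.5, -0.5, -1.0]
gripper_width: 0.188
```

jog_arm --increments '[{"slide": [-6, 0, 0], "rotation": [0, 0, 0]}, {"slide": [-5, 0, 0], "rotation": [0, 0, 0]}, {"slide": [0, 0, 0], "rotation": [0, 0, 0]}, {"slide": [0, 0, 0], "rotation": [0, 0, 0]}]'

```text
time: 27.12
tool_pos: [0.5817, 0.1855, 0.1129]
tool_rot: [-0.041, 0.932, 0.115, 0.34]
contact_force: [-0.1, -0.0, -1.0]
gripper_width: 0.191
```

```bash
python3 held.py 23 260,150,320,210,12 200,190,280,290,6; python3 ins.py -.095
```

```text
27.1167 [ 0.16 -0.36  2.25  0.1   0.56  1.42] [-0.06 -0.01 -0.99] 0.19061633100293598
[0.58218226 0.18558788 0.11350337] [0.74118178 0.18639397 0.64490841]
side tip [[260.2 219.8]] collar [[283.9 191.4]] end [[304.2 167.1]]
top tip [[250.6 284.5]] collar [[238.7 247.8]] end [[227.8 214.2]]
27.2167 [ 0.16 -0.36  2.25  0.1   0.56  1.42] [-0.81  0.98 -1.78]
-0.095 [0.5772 0.1831 0.1069]
cur [0.5822 0.1856 0.1135] slide [-8.4  1.2  1.5] rot [ 0.09 -0.16  0.07] | first slide n 1 [-8.4  1.2  1.5] then rot m 1 [ 0.09 -0.16  0.07]
   if rotated first: slide [-8.4  1.2  1.6] n 1 [-8.4  1.2  1.6]
```

View pics/h23side.png

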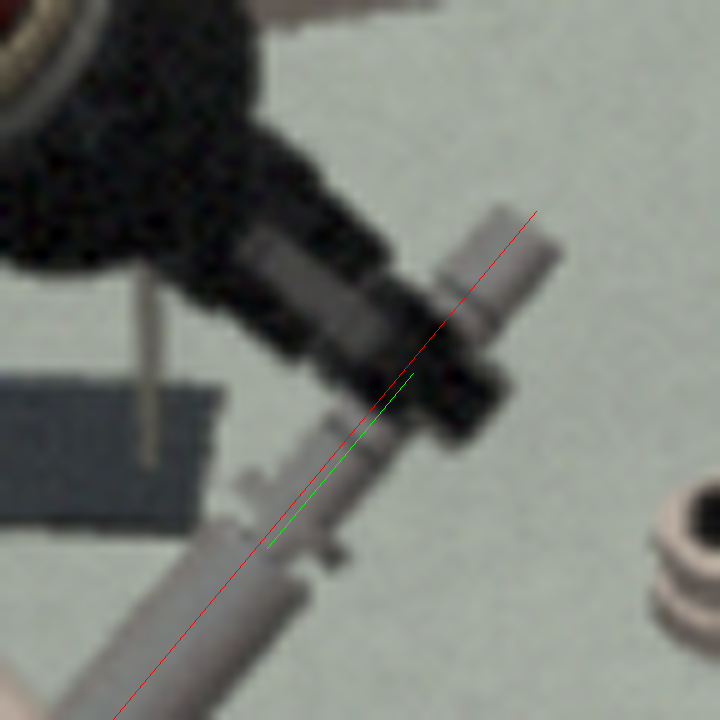

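jog_arm --increments '[{"slide": [-3, 0, 0], "rotation": [0, 0, 0]}, {"slide": [-2, 0, 0], "rotation": [0, 0, 0]}, {"slide": [-1.5, 0, 0], "rotation": [0, 0, 0]}, {"slide": [0, 0, 0], "rotation": [0, 0, 0]}, {"slide": [0, 0, 0], "rotation": [0, 0, 0]}]'

```text
time: 27.63
tool_pos: [0.5771, 0.1843, 0.109]
tool_rot: [-0.041, 0.932, 0.115, 0.341]
contact_force: [0.1, -0.3, -0.9]
gripper_width: 0.185
```

jog_arm --increments '[{"slide": [-2, 0, 0], "rotation": [0, 0, 0]}, {"slide": [0, 0, 0], "rotation": [0, 0, 0]}, {"slide": [0, 0, 0], "rotation": [0, 0, 0]}]'

```text
time: 27.88
tool_pos: [0.577, 0.1841, 0.1095]
tool_rot: [-0.041, 0.932, 0.115, 0.342]
contact_force: [4.4, 1.8, 0.3]
gripper_width: 0.186
```

Contact force builds along the axis: the collar meets the rim. I press slightly more, hold, and look.

jog_arm --increments '[{"slide": [-1.5, 0, 0], "rotation": [0, 0, 0]}, {"slide": [0, 0, 0], "rotation": [0, 0, 0]}, {"slide": [0, 0, 0], "rotation": [0, 0, 0]}, {"slide": [0, 0, 0], "rotation": [0, 0, 0]}, {"slide": [0, 0, 0], "rotation": [0, 0, 0]}]'

```text
time: 28.3
tool_pos: [0.5769, 0.1841, 0.1099]
tool_rot: [-0.041, 0.931, 0.115, 0.344]
contact_force: [6.8, 3.5, 2.2]
gripper_width: 0.183
```

```bash
python3 held.py 24 260,150,320,210,12 200,190,280,290,6; python3 ins.py -.095
```

```text
28.3 [ 0.16 -0.38  2.27  0.11  0.55  1.41] [6.83 3.51 2.18] 0.18316357840151776
[0.57687023 0.18411725 0.10990465] [0.73747687 0.18507926 0.64951792]
side tip [[258.6 221.8]] collar [[282.2 193.3]] end [[302.3 168.9]]
top tip [[251.4 287. ]] collar [[239.6 250.6]] end [[228.8 217.3]]
28.4 [ 0.16 -0.38  2.27  0.11  0.55  1.41] [7.19 3.1  1.14]
-0.095 [0.5772 0.1831 0.1069]
cur [0.5769 0.1841 0.1099] slide [-1.9  1.1  2.3] rot [ 0.11 -0.51  0.05] | first slide n 1 [-1.9  1.1  2.3] then rot m 1 [ 0.11 -0.51  0.05]
   if rotated first: slide [-1.9  1.1  2.4] n 1 [-1.9  1.1  2.4]
```

View pics/h24side.png

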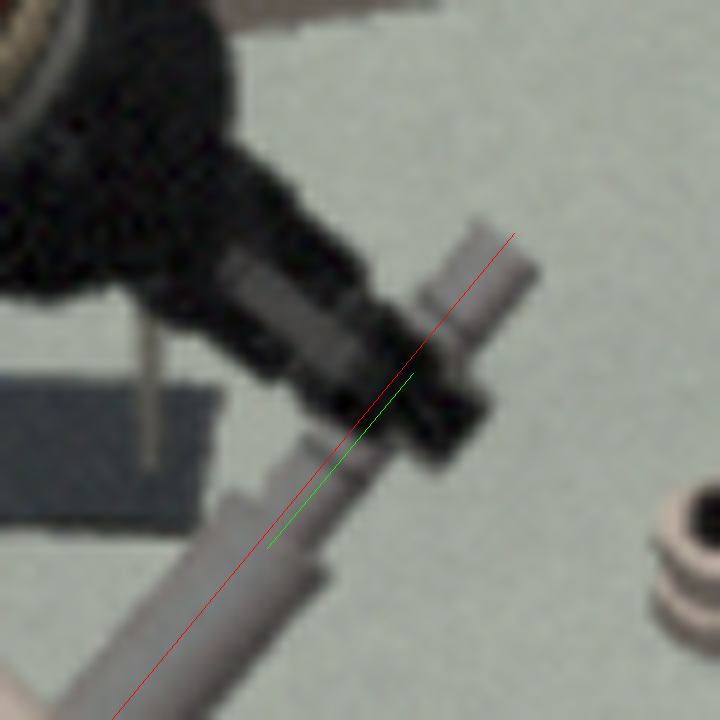

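View pics/h24top.png

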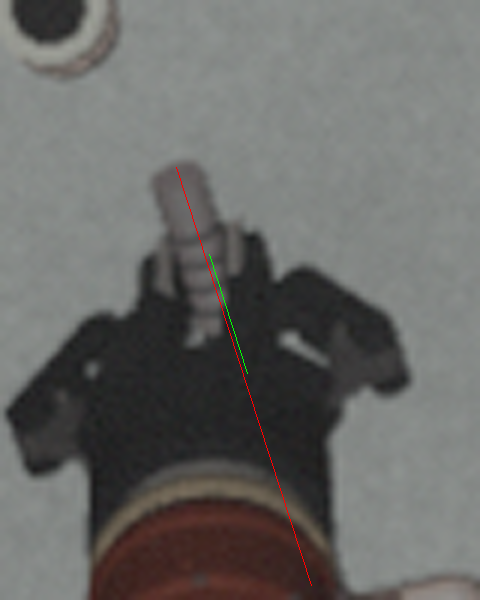

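jog_arm --increments '[{"slide": [3, 0, 0], "rotation": [0, 0, 0]}, {"slide": [6, 0, 0], "rotation": [0, 0, 0]}, {"slide": [10, 0, 0], "rotation": [0, 0, 0]}, {"slide": [14, 0, 0], "rotation": [0, 0, 0]}, {"slide": [18, 0, 0], "rotation": [0, 0, 0]}, {"slide": [18, 0, 0], "rotation": [0, 0, 0]}, {"slide": [18, 0, 0], "rotation": [0, 0, 0]}, {"slide": [18, 0, 0], "rotation": [0, 0, 0]}, {"slide": [18, 0, 0], "rotation": [0, 0, 0]}, {"slide": [18, 0, 0], "rotation": [0, 0, 0]}, {"slide": [18, 0, 0], "rotation": [0, 0, 0]}, {"slide": [0, 0, 0], "rotation": [0, 0, 0]}, {"slide": [0, 0, 0], "rotation": [0, 0, 0]}]'

```text
time: 29.48
tool_pos: [0.6929, 0.2134, 0.2094]
tool_rot: [-0.041, 0.932, 0.115, 0.34]
contact_force: [-0.6, 0.9, -0.8]
gripper_width: 0.182
```

```bash
python3 held.py 25 250,100,370,220,6 190,150,290,290,5
```

```text
29.4833 [ 0.18 -0.16  1.91  0.07  0.69  1.47] [-0.59  0.89 -0.77] 0.18217114687460867
[0.69126832 0.21315081 0.20716446] [0.74354384 0.18704482 0.64199439]
side tip [[295.8 177.2]] collar [[320.  148.4]] end [[340.6 123.7]]
top tip [[232.4 228.3]] collar [[218.8 186.5]] end [[206.3 147.9]]
```

View pics/h25side.png

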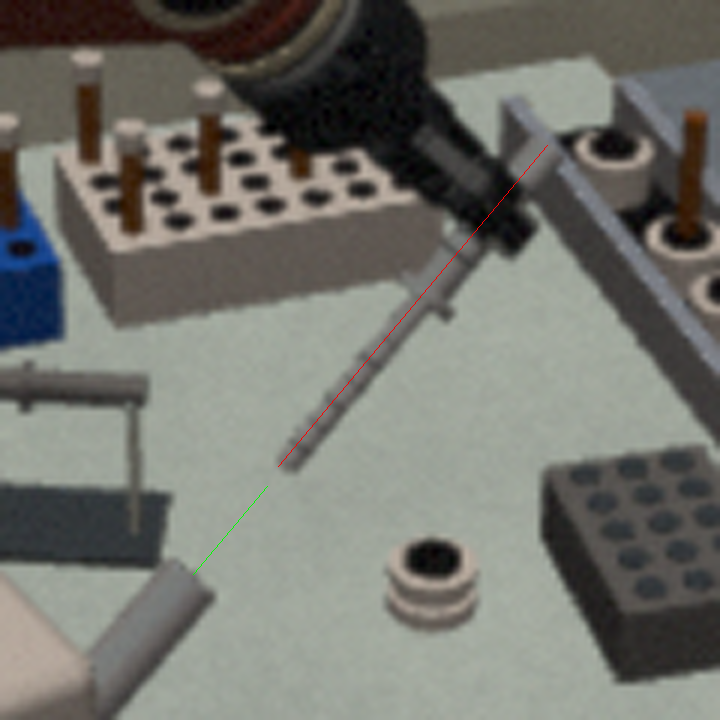

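Rod is fully out. Level it.

jog_arm --increments '[{"slide": [0, 0, 0], "rotation": [0, -6, 0]}, {"slide": [0, 0, 0], "rotation": [0, -6, 0]}, {"slide": [0, 0, 0], "rotation": [0, -6, 0]}, {"slide": [0, 0, 0], "rotation": [0, -6, 0]}, {"slide": [0, 0, 0], "rotation": [0, -6, 0]}, {"slide": [0, 0, 0], "rotation": [0, -6, 0]}, {"slide": [0, 0, 0], "rotation": [0, -4, 0]}, {"slide": [0, 0, 0], "rotation": [0, 0, 0]}, {"slide": [0, 0, 0], "rotation": [0, 0, 0]}]'

```text
time: 30.33
tool_pos: [0.692, 0.2132, 0.2071]
tool_rot: [0.001, 0.993, 0.122, 0.0]
contact_force: [-0.2, 0.2, -0.8]
gripper_width: 0.186
```

```bash
cat > fin.py <<'E'
from plan import *
yaw=tube[2]; R=Rt(yaw,0); tip=np.array([.484,-.078,.112])
T=tip-R.apply([-.141,0,-.0518])
print(state()["time"],T); plan(T,R,34)
E
python3 fin.py
```

```text
30.3333 [ 0.62079566 -0.04382475  0.0602    ]
cur [0.692  0.2132 0.2071] slide [-131.4  231.9  147.2] rot [ 0.1  -0.02 -0.  ] | first slide n 9 [-14.6  25.8  16.4] then rot m 1 [ 0.1  -0.02 -0.  ]
   if rotated first: slide [-131.4  232.1  146.9] n 9 [-14.6  25.8  16.3]
```

jog_arm --increments '[{"slide": [-8, 15, 0], "rotation": [0, 0, 0]}, {"slide": [-15.5, 27, 0], "rotation": [0, 0, 0]}, {"slide": [-18, 32, 0], "rotation": [0, 0, 0]}, {"slide": [-18, 32, 0], "rotation": [0, 0, 0]}, {"slide": [-18, 32, 0], "rotation": [0, 0, 0]}, {"slide": [-18, 32, 0], "rotation": [0, 0, 0]}, {"slide": [-18, 31, 5], "rotation": [0, 0, 0]}, {"slide": [-18, 31, 15], "rotation": [0, 0, 0]}, {"slide": [0, 0, 25], "rotation": [0, 0, 0]}, {"slide": [0, 0, 28], "rotation": [0, 0, 0]}, {"slide": [0, 0, 28], "rotation": [0, 0, 0]}, {"slide": [0, 0, 25], "rotation": [0, 0, 0]}, {"slide": [0, 0, 15], "rotation": [0, 0, 0]}, {"slide": [0, 0, 6], "rotation": [0, 0, 0]}, {"slide": [0, 0, 0], "rotation": [0, 0, 0]}, {"slide": [0, 0, 0], "rotation": [0, 0, 0]}, {"slide": [0, 0, 0], "rotation": [0, 0, 0]}, {"slide": [0, 0, 0], "rotation": [0, 0, 0]}]'

```text
time: 31.83
tool_pos: [0.6227, -0.0441, 0.0646]
tool_rot: [0.001, 0.993, 0.122, 0.003]
contact_force: [0.5, -0.5, -1.1]
gripper_width: 0.185
```

```bash
python3 fin.py; python3 held.py 26 250,200,420,330,4 300,190,430,310,5
python3 - <<'E'
from h import *
import cv2
F={c:dict(frame=cv2.imread(f"pics/{c}26.png")) for c in("side","top")}
E
```

```text
31.8333 [ 0.62079566 -0.04382475  0.0602    ]
cur [ 0.6227 -0.0441  0.0646] slide [-1.8 -0.7  4.4] rot [ 0.2  -0.32 -0.  ] | first slide n 1 [-1.8 -0.7  4.4] then rot m 1 [ 0.2  -0.32 -0.  ]
   if rotated first: slide [-1.8 -0.7  4.4] n 1 [-1.8 -0.7  4.4]
31.8333 [-0.19  0.15  1.72 -0.    1.26  1.14] [ 0.46 -0.53 -1.1 ] 0.1846484028649749
[ 0.62242411 -0.04400557  0.06397202] [0.9701623  0.24241265 0.00460708]
side tip [[303.7 256.8]] collar [[337.6 241.7]] end [[364.7 229.7]]
top tip [[357.5 265.3]] collar [[346.5 220.1]] end [[337.4 182.4]]
```

View pics/side26.png

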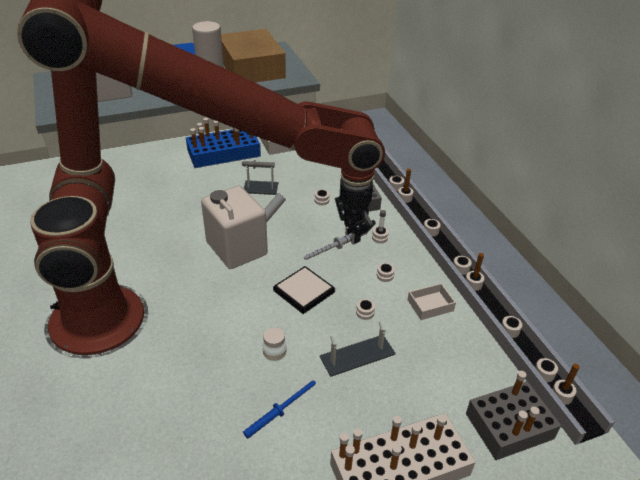

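View pics/top26.png

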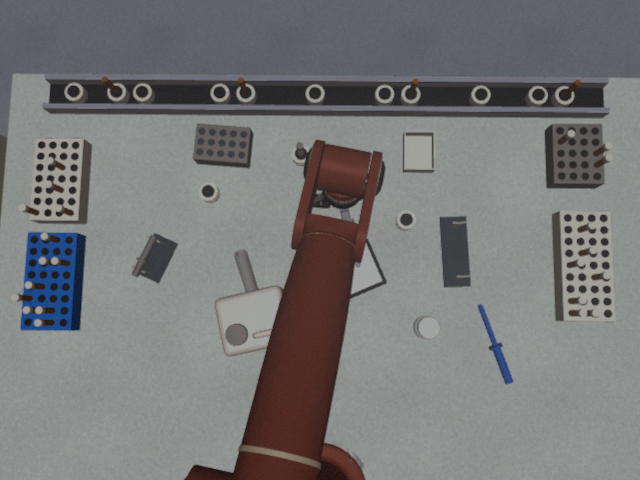

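View pics/h26side.png

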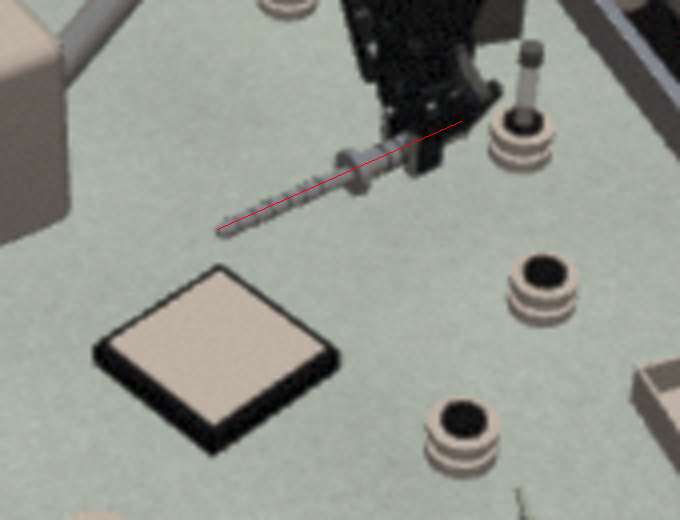

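jog_arm --increments '[{"slide": [0, 0, 0], "rotation": [0, 0, 0]}, {"slide": [0, 0, 0], "rotation": [0, 0, 0]}, {"slide": [0, 0, 0], "rotation": [0, 0, 0]}, {"slide": [0, 0, 0], "rotation": [0, 0, 0]}, {"slide": [0, 0, 0], "rotation": [0, 0, 0]}, {"slide": [0, 0, 0], "rotation": [0, 0, 0]}]'

```text
time: 32.43
tool_pos: [0.6214, -0.0438, 0.0623]
tool_rot: [0.001, 0.993, 0.122, 0.001]
contact_force: [-0.0, -0.4, -1.3]
gripper_width: 0.184
```

Run:
```python
from plan import *
F=grab("27")
print("tip on z=.115 from side px:",onz(F["side"],(305,257.6),.115).round(3))
p,R=cur();print("tip by kinematics",(p+R.apply([-.141,0,-.0518])).round(3),"x axis",R.apply([1,0,0]).round(3))
s=state();print(s["time"],s["gripper_width"],s["contact_force"].round(2),np.abs(s["joint_vel"]).max())
crop(F["side"]["frame"],210,110,320,210,7,"pics/p27.png")
manip.job_done()
```

```text
tip on z=.115 from side px: [ 0.487 -0.082  0.115]
tip by kinematics [ 0.484 -0.078  0.114] x axis [0.97  0.242 0.002]
32.5333 0.18432449899881584 [ 1.1  -0.33 -0.24] 0.0016527801358087527
the job is handed in; nothing more can be done
```

View pics/p27.png

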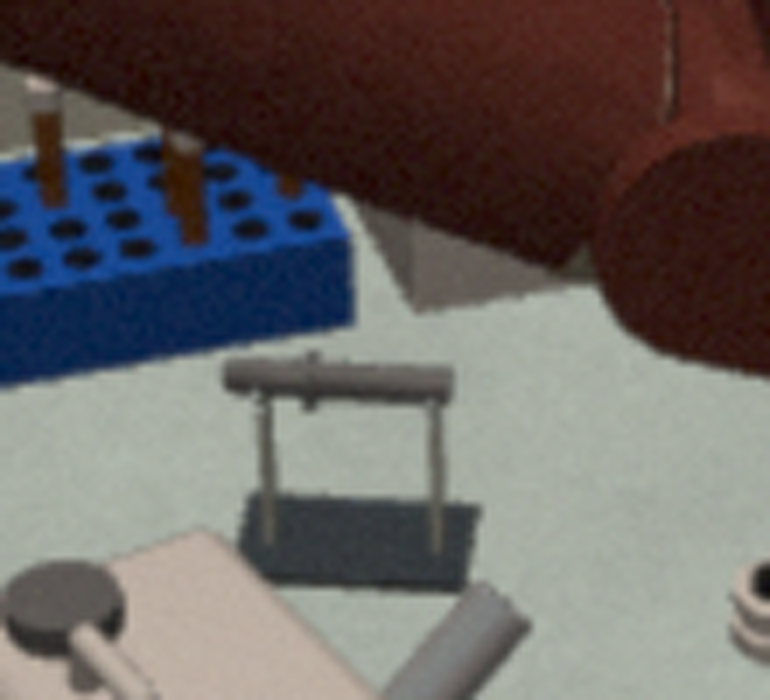

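The job was handed in at about 32.5 s. The plug lies in its rest, and the gauge rod is held level over the light panel after going into the guide tube up to its collar.

**Plug:** It was drawn from the tube and let go in the notches. The last picture shows it lying level in both uprights.

**Insertion:** I pushed the rod until the force along the tube rose to about 8 N. The picture then showed the collar flush with the rim. I held it there for about half a second and drew it right out.

**Final hold:**

| Check | Value |
|---|---|
| Tip position from the arm's reading | (0.484, -0.078, 0.114) m |
| Tip position from the side camera (tip height taken as 0.115 m) | (0.487, -0.082) m |
| Panel centre | about (0.484, -0.078) m, from the pictures |
| Height over the panel | about 94 mm |
| Rod off level | about 0.1° |
| Gripper width | 0.184, rod still held |
| Outside force on the tool | about 1 N, no more than the scatter between readings |

**Disagreements:**
- **First grasp missed:** The fingers shut on nothing because their real ends sit about 32 mm behind the reported TCP. I measured this in both pictures and corrected for it from then on.
- **Offset during insertion:** The arm's reading and the side picture differed by 1–3 mm, which stayed within the clearance of the bore.
- **Top camera blocked:** The arm hid the rod tip from above at the end, so the final position rests on the side camera and the arm's reading.
- **Bystanders:** I compared them with the first pictures by eye only. None had visibly moved.

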